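Put the adapter blocks and the sample jar into their holders

ROBOT

A 6-joint arm with a two-finger parallel gripper is mounted at the origin on a cart in front of the work surface, level with it; the furniture and walls round the work are solid. World frame = base frame: x ahead of the robot, y to its left, z up, the work surface at z = 0. Lengths are in mm, angles in rad, forces in N, time in s.
With the tool pointing down it reaches from about 275 to 975 mm from the base axis. Payload 8.4 kg.
Tool frame: the origin (TCP) lies at the very end of the fingers, on their centre line; the grasp point (between the pads) lies 19 mm behind it (bot.pinch_z is the distance from the TCP to the grasp point, in mm); z points along the fingers, y is the direction in which the jaws open and shut (so a half turn about z gives the same grasp; the last joint's range is limited). The gripper opens to 92 mm and grips with 3 to 60 N. Pads are 20 mm wide; open, the fingers measure 128 mm over their backs; the gripper's body (75 mm by 189 mm) begins 69 mm behind the grasp point.
Start: joints at [1.135, 0.353, 1.633, -0, 1.155, -0.002], TCP at [262.7, 567.112, 185.983] pointing down, gripper open.
Joint ranges: [-2.63, 2.63], [-0.92, 2.1], [0.06, 2.66], [-1.3, 4.44], [0, 2.69], [-3.02, 3.02]. Speed limits (rad/s): [2.22, 2.22, 2.79, 3.14, 3.14, 3.14].

INTERFACE

Orientations are given as a unit quaternion [x, y, z, w].
In Python, from cell import monitor, viewer, order, search_frame, silhouettes, mark_of, bot gives the robot as it stands. The module is installed in compiled form; this text tells all that it offers.
- The arm moves only by the tool apply_moves, never from a script. Its argument "rows" is a list of rows, each an object with "offset": the shift along the tool's x, y, z normalised to -1 to 1, where 1 is 0.02 m, a list of three; "dr": the turn, a rotation vector about the tool's x, y, z normalised to -1 to 1, where 1 is 0.1 rad, a list of three. In form: [{"offset": [dx, dy, dz], "dr": [rx, ry, rz]}, ...]. A call has 1 to 12 rows; each row shifts and turns the pose as measured when the row begins, along the tool's axes as they then stand; what a row does not reach is not made up. A row lasts 1/12 s, in which the tool goes at most 41.7 mm and 7.16 degrees, less where a joint would pass 70% of its speed; a pose out of reach is approached as far as the arm can. A call with a number of a shift or a turn outside -1 to 1 is refused whole. A call with a gripper value outside its range is refused whole. "fingers" is the opening, from 0 (shut) to 1 (fully open), set as the call begins (left out, the last holds). The fingers move at their own pace and stop on an object; "grip_force" is the grip in N (left out, the last holds). Time passes only in rows, so rows that do not move let the fingers close. It gives the time, the measured TCP pose, the force and the opening at its end, in the units of the state.
- monitor.read_state(): the state, without advancing time (a new reading comes with each control period).
- viewer.get_image(name): name is "scene" or "top" or "wrist"; returns the picture (480x640x3 uint8, blue, green, red); there is no depth.
- viewer.camera_params(name): a dict with "K" (3x3 intrinsics, pixels), "k1" (the pictures are not rectified: a ray, as slopes to the right and down, at radius r is drawn at 1 + k1 r^2 times it, then the intrinsics apply), "pose" (4x4, takes a point from camera to world coordinates). Camera axes: x right, y down, z forward; pixel columns grow to the right and rows downward; lengths in mm; the calibration is good to about 2 mm. A picture is of the moment at which its call begins: read the wrist's pose just before it. camera_params takes no time and is no camera call; for the wrist camera it gives the pose at the moment of the call.
- order.job_done(): hands the job in, once; it reports no verdict.
Trained networks look in the newest picture that a camera, given by its name, has taken for a name from the list of things; names that differ only in an ending like _2 or _b are one class to them, and where a whole thing is asked for, a point or a joint stands for the part that bears it (a point fixed in the world has none). Each returns a list of dicts, best first, with "confidence" (0 to 1); they miss things now and then, are a little off and sometimes report something else, mostly with a low value. They report only what shows in the picture. A call takes as long as a camera call. They do not tell look-alikes from the thing itself.
- search_frame(camera, name): "box" ([left, top, right, bottom] in pixels, round what is visible of it).
- silhouettes(camera, name): "mask" (480x640 bool, what is visible of it) and "box" ([left, top, right, bottom] in pixels, round what is visible of it).
- mark_of(camera, name): "position" ([column, row] in pixels: a listed point, or the origin of a listed thing).
The state is a dict: "t": time; "joint_positions": joint angles; "joint_vel": joint speeds; "joint_torque": joint torques, N m; "ee_pos": TCP position; "ee_rot": TCP orientation; "force": force on the tool from outside, world axes, zero at the start; "moment": the same for the moment, N m; "grip_width": finger opening in mm.
Only numpy, scipy, OpenCV 4.12 (cv2) and the standard library are available. Lean on these libraries where they do the work, as an engineer would, in place of code of your own. Each camera call takes 0.05 s, during which the arm holds its last target. There are 200 camera calls.

TASK

Put the three black adapter blocks and the little sample jar away in their own holders: each block flat in the nest of its size, inside the four corner angles, and the jar upright in the round ring. Leave the cup and the roll of tape where they are.

Things in the scene. Friction and masses are not known exactly. Their poses are not given: they have to be found in the camera images.
- block_small_center (a point): The smallest and thinnest of three loose black adapter blocks, a rectangular block with a pale label on top, 40 x 55 x 10 mm, about 80 g, lying flat on the worktop. The point is its centre, half-way up; x along its short side, y along its long side, z up.
- block_medium_center (a point): The middle-sized of three loose black adapter blocks, a rectangular block with a pale label on top, 45 x 70 x 22 mm, about 80 g, lying flat on the worktop. The point is its centre, half-way up; x along its short side, y along its long side, z up.
- block_large_center (a point): The largest of three loose black adapter blocks, a rectangular block with a pale label on top, 60 x 90 x 25 mm, about 80 g, lying flat on the worktop. The point is its centre, half-way up; x along its short side, y along its long side, z up.
- jar_center (a point): Small loose screw-cap jar, clear body 26 mm across and 34 mm high, pink cap 28 mm across above it, 46 mm high in all, about 30 g, standing upright. The point is on its axis, half-way up (23 mm above its underside); z up.
- nest_small_seat (a point): The smallest of three fixed nests: grey base 4 mm thick, an aluminium angle at each corner, 8 mm above the base (legs up to 18 mm, 4 mm thick), middle of each side open for fingers; 62 x 77 mm outside, 54 x 69 mm between the angles, 7 mm play all round its block. Point: middle of the base's top face, 4 mm above the worktop, where the block's underside goes; x along its short, y along its long side, z up. Either end first.
- nest_medium_seat (a point): The middle-sized of three fixed nests: grey base 4 mm thick, an aluminium angle at each corner, 8 mm above the base (legs up to 18 mm, 4 mm thick), middle of each side open for fingers; 67 x 92 mm outside, 59 x 84 mm between the angles, 7 mm play all round its block. Point: middle of the base's top face, 4 mm above the worktop, where the block's underside goes; x along its short, y along its long side, z up. Either end first.
- nest_large_seat (a point): The largest of three fixed nests: grey base 4 mm thick, an aluminium angle at each corner, 8 mm above the base (legs up to 18 mm, 4 mm thick), middle of each side open for fingers; 82 x 112 mm outside, 74 x 104 mm between the angles, 7 mm play all round its block. Point: middle of the base's top face, 4 mm above the worktop, where the block's underside goes; x along its short, y along its long side, z up. Either end first.
- jar_ring_seat (a point): Holder for the jar, fixed to the worktop: a grey disc 60 mm across and 4 mm thick that carries an aluminium ring, 42 mm inside, 49 mm outside, standing 8 mm above the disc. The point is the middle of the disc's top face inside the ring (4 mm above the worktop), where the jar's underside goes; z up.
- cup_center (a point): Bystander: clear open measuring cup, 46 mm across the rim, 42 mm high, loose, standing among the work. The point is its centre, half-way up. Leave it where it stands.
- tape_center (a point): Bystander: roll of blue lab tape lying flat, 68 mm across, 13 mm high, loose. The point is its centre, half-way up. Leave it where it lies.
Things that resemble listed ones, but are neither listed nor needed, are in the scene too. What is shaped like the part that bears jar_ring_seat but purple or turquoise is not meant.

How it is judged (in metres and radians):
At the end, for the whole second after the job is handed in: Each block lies flat in the nest of its size and the jar stands in its ring: centres within 12 mm of the holder centre, seated within 3 mm of height, tilt under 0.08 rad, each block's long side within 0.35 rad of the nest's (either way round), all at rest (horizontal distance between block_small_center and nest_small_seat below 0.012 m and z of block_small_center in the frame of nest_small_seat below 0.008 m and angle between each of block_small_center, block_medium_center, block_large_center, jar_center's own z axis and vertical below 0.08 rad and linear speed of each of block_small, block_medium, block_large, jar below 0.02 m/s and angle between the y axis of block_small_center and the y axis of nest_small_seat, either way round below 0.35 rad and horizontal distance between block_medium_center and nest_medium_seat below 0.012 m and z of block_medium_center in the frame of nest_medium_seat below 0.014 m and angle between the y axis of block_medium_center and the y axis of nest_medium_seat, either way round below 0.35 rad and horizontal distance between block_large_center and nest_large_seat below 0.012 m and z of block_large_center in the frame of nest_large_seat below 0.0155 m and angle between the y axis of block_large_center and the y axis of nest_large_seat, either way round below 0.35 rad and horizontal distance between jar_center and jar_ring_seat below 0.012 m and z of jar_center in the frame of jar_ring_seat below 0.026 m); the robot touches nothing.
It fails at once if the cup is moved more than 30 mm from its place (distance of cup_center from where it was at the start of the episode above 0.03 m).
It fails at once if the roll of tape is moved more than 30 mm from its place (distance of tape_center from where it was at the start of the episode above 0.03 m).
It also fails if it takes over 120 s, if anything falls off the work surface, if the arm or the gripper's body presses on something with over 40 N, if the wrist force passes 120 N, or if a joint passes its speed limit or range.

## Working session

There is one attempt and no reset: what is moved stays moved. The work goes in short steps, Python scripts to look and compute and a tool call to move; the robot and the scene stay as the last step left them, time stands still between calls to the robot, and variables do not carry over. Pictures are saved under pics/ and viewed, about 12 in all and at most 16, crops included, and the job is handed in when it is done.

Besides the shell and the picture viewer there is one more tool, called as name(argument=value, ...), one argument or row to a line, values as JSON. apply_moves: Moves the arm, as the interface text tells. Its arguments: {"type":"object","properties":{"rows":{"type":"array","items":{"type":"object","properties":{"offset":{"type":"array","items":{"type":"number"}},"dr":{"type":"array","items":{"type":"number"}}}}},"fingers":{"type":"number"},"grip_force":{"type":"number"}},"required":["rows"]}

```bash
mkdir -p pics; cat > h.py <<'E'
import numpy as np, cv2
from cell import monitor, viewer, order, search_frame, silhouettes, mark_of, bot
def ray(p,uv):
    K=p["K"];k=p["k1"];d=np.array([(uv[0]-K[0][2])/K[0][0],(uv[1]-K[1][2])/K[1][1]]);s=d.copy()
    for _ in range(20): s=d/(1+k*(s@s))
    return np.array([s[0],s[1],1.])
def toz(p,uv,z):
    T=np.array(p["pose"]);d=T[:3,:3]@ray(p,uv);o=T[:3,3];return o+d*(z-o[2])/d[2]
def proj(p,X):
    T=np.array(p["pose"]);c=T[:3,:3].T@(np.array(X,float)-T[:3,3]);s=c[:2]/c[2];s=s*(1+p["k1"]*(s@s));K=p["K"]
    return np.array([K[0][0]*s[0]+K[0][2],K[1][1]*s[1]+K[1][2]])
E
cat > a.py <<'E'
from h import *
H=dict(block_small_center=5,block_medium_center=11,block_large_center=12.5,jar_center=23,nest_small_seat=4,nest_medium_seat=4,nest_large_seat=4,jar_ring_seat=4,cup_center=21,tape_center=6.5)
print(monitor.read_state())
for c in ["top","scene"]:
    im=viewer.get_image(c);p=viewer.camera_params(c);cv2.imwrite(f"pics/{c}0.png",im);print(c,np.round(np.array(p["pose"]),2).tolist(),p["K"],p["k1"])
    for n,z in H.items():
        print(n,[(round(m["confidence"],2),np.round(m["position"]).tolist(),np.round(toz(p,m["position"],z)[:2]).tolist()) for m in mark_of(c,n)[:4]])
E
python3 a.py
```

```text
{'t': 0.0, 'joint_positions': array([ 1.13458930e+00,  3.53665453e-01,  1.63413485e+00, -4.93521482e-06,
        1.15518306e+00, -2.41844776e-03]), 'joint_vel': array([-5.92235933e-05, -2.82821316e-05,  1.49024233e-03, -4.24117122e-04,
        1.00320638e-03,  1.24974843e-03]), 'joint_torque': array([ 1.08882079e-03, -5.93845046e+01, -3.34223771e+01,  6.97657932e-02,
        2.32914946e-02, -1.29812352e-04]), 'ee_pos': array([262.48072827, 566.62201913, 185.25260254]), 'ee_rot': array([ 2.15196694e-01,  9.76570478e-01, -6.79193930e-04, -1.49078674e-04]), 'force': array([0.28237872, 0.03567386, 0.65114046]), 'moment': array([ 0.02380677,  0.04921675, -0.04575319]), 'grip_width': 92.06239798799616}
top [[-0.02, -0.98, 0.19, 285.7], [-1.0, 0.02, -0.01, -3.63], [0.01, -0.19, -0.98, 1262.15], [0.0, 0.0, 0.0, 1.0]] [[540.36684003   0.         328.87461576]
 [  0.         540.36684003 242.33527503]
 [  0.           0.           1.        ]] -0.01847707338077508
block_small_center [(0.76, [288.0, 268.0], [465.0, 81.0])]
block_medium_center []
block_large_center [(0.9, [484.0, 221.0], [566.0,
[... 1015 characters left out ...]
 -280.0]), (0.32, [452.0, 350.0], [560.0, -379.0])]
block_large_center [(0.83, [450.0, 350.0], [559.0, -378.0])]
jar_center [(0.43, [252.0, 195.0], [545.0, 387.0])]
nest_small_seat [(0.89, [230.0, 220.0], [449.0, 314.0])]
nest_medium_seat [(0.6, [405.0, 277.0], [653.0, -136.0]), (0.23, [335.0, 234.0], [632.0, 107.0])]
nest_large_seat [(0.88, [335.0, 236.0], [626.0, 98.0])]
jar_ring_seat [(0.82, [358.0, 316.0], [487.0, -200.0]), (0.77, [308.0, 301.0], [431.0, -104.0]), (0.72, [356.0, 286.0], [545.0, -111.0]), (0.67, [426.0, 309.0], [611.0, -252.0])]
cup_center [(0.91, [348.0, 254.0], [587.0, -14.0])]
tape_center [(0.86, [323.0, 201.0], [708.0, 284.0]), (0.31, [307.0, 299.0], [431.0, -102.0])]
```

```bash
python3 -c "
import cv2
i=cv2.imread('pics/top0.png');cv2.imwrite('pics/top0c.png',cv2.resize(i[140:340,110:530],(798,380),interpolation=cv2.INTER_CUBIC))
i=cv2.imread('pics/scene0.png');cv2.imwrite('pics/scene0c.png',cv2.resize(i[150:450,180:560],(760,600),interpolation=cv2.INTER_CUBIC))"
```

```text
(no output)
```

View pics/top0c.png

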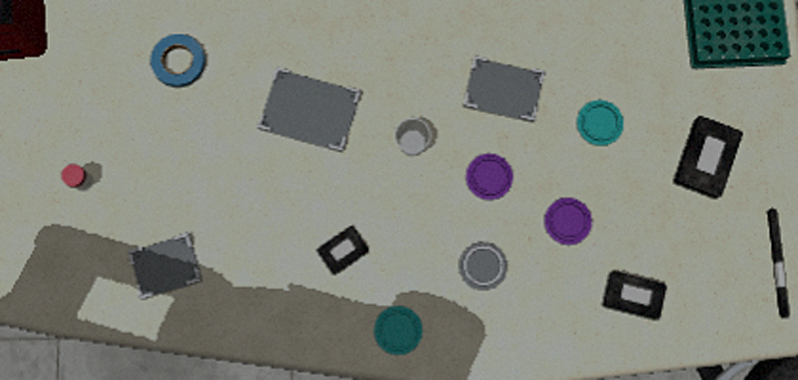

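View pics/scene0c.png

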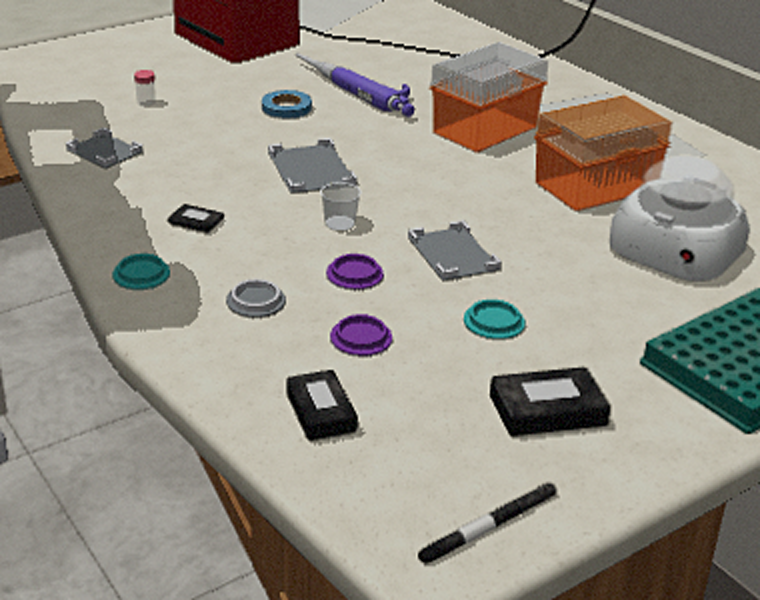

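The grey ring at top pixel (364,279) is the jar holder. The look-alikes are purple at (370,236) and (408,254), and turquoise at (423,201) and (~320,313). The three blocks, nests and jar are distinct. The black and white pen at right is ignored. Next I fit poses from the silhouettes.

```bash
cat >> h.py <<'E'
from scipy.optimize import minimize
# name: (sx,sy,z0,z1) or (dia,z0,z1)
G=dict(block_small_center=(40,55,0,10),block_medium_center=(45,70,0,22),block_large_center=(60,90,0,25),jar_center=(28,0,46),
 nest_small_seat=(62,77,0,4),nest_medium_seat=(67,92,0,4),nest_large_seat=(82,112,0,4),jar_ring_seat=(60,0,4),cup_center=(46,0,42),tape_center=(68,0,13))
def hull(p,n,q):
    g=G[n]
    if len(g)==4:
        c,s=np.cos(q[2]),np.sin(q[2]);P=[(q[0]+c*a-s*b,q[1]+s*a+c*b,z) for z in g[2:] for a in(-g[0]/2,g[0]/2) for b in(-g[1]/2,g[1]/2)]
    else: P=[(q[0]+g[0]/2*np.cos(t),q[1]+g[0]/2*np.sin(t),z) for z in g[1:] for t in np.arange(0,6.28,.3)]
    return cv2.convexHull(np.array([proj(p,x) for x in P],np.float32))
def fit(p,n,mask):
    m=cv2.resize(mask.astype(np.uint8),None,fx=2,fy=2,interpolation=cv2.INTER_NEAREST)
    hm=cv2.convexHull(cv2.findNonZero(m));M=np.zeros_like(m);cv2.fillConvexPoly(M,hm,1)
    z=np.mean(G[n][-2:]);mo=cv2.moments(hm);c=toz(p,(mo['m10']/mo['m00']/2,mo['m01']/mo['m00']/2),z)
    def cost(q):
        I=np.zeros_like(m);h=hull(p,n,q)*2+.5;cv2.fillConvexPoly(I,np.round(h*16).astype(np.int32),1,shift=4)
        return 1-(I&M).sum()/max(1,(I|M).sum())
    best=None
    for y in (np.arange(0,np.pi,np.pi/6) if len(G[n])==4 else [0]):
        x0=np.array([c[0],c[1],y])
        r=minimize(cost,x0,method='Nelder-Mead',options=dict(initial_simplex=np.array([x0,x0+[8,0,0],x0+[0,8,0],x0+[0,0,.3]]),xatol=.1,fatol=1e-4,maxiter=120))
        if best is None or r.fun<best.fun: best=r
    return np.round([best.x[0],best.x[1],(best.x[2]+np.pi/2)%np.pi-np.pi/2],2).tolist(),round(1-best.fun,2)
def look(c,names,save=None,minc=.2):
    im=viewer.get_image(c);p=viewer.camera_params(c)
    if save: cv2.imwrite("pics/"+save,im)
    for n in names:
        for d in silhouettes(c,n)[:4]:
            if d["confidence"]>minc and d["mask"].sum()>30: print(c,n,round(d["confidence"],2),np.round(d["box"]).tolist(),*fit(p,n,d["mask"]))
    return p
def st():
    s=monitor.read_state();from scipy.spatial.transform import Rotation as R
    Rm=R.from_quat(s["ee_rot"]).as_matrix();return s,Rm
def go(x,y,z,jaw=None):
    """print offsets in tool axes: total in units (20mm), and turn; jaw = world yaw of tool y wanted"""
    s,Rm=st();e=np.array([x,y,z])-s["ee_pos"];cur=np.arctan2(Rm[1,1],Rm[0,1])
    print("t",round(s["t"],2),"pos",np.round(s["ee_pos"],1),"jaw",round(cur,3),"q6",np.round(s["joint_positions"][5],2),"grip",round(s["grip_width"],1))
    print(" units offset no turn",np.round(Rm.T@e/20,2))
    if jaw is not None:
        d=(jaw-cur+np.pi/2)%np.pi-np.pi/2;y=cur+d
        R2=np.array([[np.sin(y),np.cos(y),0],[-np.cos(y),np.sin(y),0],[0,0,-1]])
        print(" dr rz total",round(-d/.1,2),"alt",round(-(d-np.sign(d)*np.pi)/.1,2),"units after turn",np.round(R2.T@e/20,2))
        tilt=Rm.T@np.array([0,0,-1.]);print(" level dr x,y",np.round([-tilt[1]*10,tilt[0]*10],2))
E
python3 - <<'E'
from h import *
for c in("top","scene"): look(c,list(G))
s,R=st();print(R.round(3).tolist());p=viewer.camera_params("wrist");print((R.T@(np.array(p["pose"])[:3,3]-s["ee_pos"])).round(), (R.T@np.array(p["pose"])[:3,:3]).round(2).tolist(),p["K"])
E
```

```text
top block_small_center 0.8 [273.0, 260.0, 303.0, 284.0] [456.95, 77.84, 0.62] 0.94
top block_medium_center 0.75 [427.0, 282.0, 460.0, 306.0] [393.85, -278.19, -0.25] 0.96
top block_large_center 0.87 [466.0, 203.0, 497.0, 243.0] [564.92, -381.61, 1.13] 0.91
top block_large_center 0.73 [428.0, 283.0, 460.0, 305.0] [394.36, -278.46, -0.02] 0.57
top jar_center 0.48 [142.0, 226.0, 158.0, 241.0] [552.28, 402.11, 0.11] 0.86
top nest_small_seat 0.58 [180.0, 262.0, 215.0, 297.0] [442.8, 296.22, 0.26] 0.95
top nest_medium_seat 0.93 [354.0, 169.0, 398.0, 205.0] [660.99, -129.88, -0.23] 0.95
top nest_medium_seat 0.69 [276.0, 259.0, 305.0, 284.0] [462.32, 76.91, -0.87] 0.37
top nest_large_seat 0.79 [246.0, 174.0, 304.0, 221.0] [638.22, 118.6, -0.27] 0.92
top jar_ring_seat 0.97 [307.0, 304.0, 334.0, 328.0] [358.01, 11.21, -0.09] 0.93
top jar_ring_seat 0.82 [352.0, 269.0, 380.0, 291.0] [434.38, -95.17, 0.07] 0.97
top jar_ring_seat 0.66 [395.0, 246.0, 424.0, 268.0] [488.08, -203.27, -0.01] 0.98
top jar_ring_seat 0.63 [411.0, 194.0, 437.0, 220.0] [612.74, -250.28, 0.1] 0.94
top cup_center 0.86 [318.0
[... 1105 characters left out ...]
.0] [435.71, -95.65, 0.15] 0.92
scene jar_ring_seat 0.78 [346.0, 278.0, 375.0, 294.0] [546.6, -111.76, 0.09] 0.92
scene jar_ring_seat 0.7 [343.0, 306.0, 376.0, 329.0] [488.15, -205.36, -0.01] 0.94
scene jar_ring_seat 0.58 [237.0, 276.0, 264.0, 297.0] [357.19, 6.55, 0.3] 0.86
scene cup_center 0.81 [339.0, 244.0, 362.0, 264.0] [596.07, -9.63, 0.02] 0.85
scene tape_center 0.61 [310.0, 195.0, 337.0, 213.0] [703.5, 275.05, 0.19] 0.96
[[-0.907, 0.42, 0.0], [0.42, 0.907, 0.0], [-0.0, 0.0, -1.0]]
[  65.   -0. -199.] [[0.0, -0.97, -0.24], [1.0, 0.0, -0.0], [0.0, -0.24, 0.97]] [[405.08879241   0.         322.42056125]
 [  0.         405.08879241 238.06052678]
 [  0.           0.           1.        ]]
```

```bash
python3 -c "
from h import *
go(551.5,401,100,1.137)"
```

```text
t 2.2 pos [262.7 567.1 186. ] jaw 1.137 q6 -0.0 grip 92.0
 units offset no turn [-16.59  -1.47   4.3 ]
 dr rz total 0.0 alt -31.42 units after turn [16.59 -1.47  4.3 ]
 level dr x,y [0. 0.]
```

```bash
sed -i 's/R2=np.array.*/R2=np.array([[-np.sin(y),np.cos(y),0],[np.cos(y),np.sin(y),0],[0,0,-1]])/' h.py
```

apply_moves(
  rows=[
    {"offset":[-1,-0.1,0.25]},
    {"offset":[-1,-0.1,0.25]},
    {"offset":[-1,-0.1,0.25]},
    {"offset":[-1,-0.1,0.25]},
    {"offset":[-1,-0.1,0.25]},
    {"offset":[-1,-0.1,0.25]},
    {"offset":[-1,-0.1,0.25]},
    {"offset":[-1,-0.1,0.25]},
    {"offset":[-1,-0.1,0.25]},
    {"offset":[-1,-0.1,0.25]},
    {"offset":[-1,-0.1,0.25]},
    {"offset":[-1,-0.1,0.25]},
  ],
  fingers=0.65,
)

```text
validation failed for argument at $.ro...
```

```bash
python3 -c "
from h import *
go(551.5,401,100,1.137)"
```

```text
t 2.2 pos [262.7 567.1 186. ] jaw 1.137 q6 -0.0 grip 92.0
 units offset no turn [-16.59  -1.47   4.3 ]
 dr rz total 0.0 alt -31.42 units after turn [-16.59  -1.47   4.3 ]
 level dr x,y [0. 0.]
```

apply_moves(
  rows=[
    {"offset":[-1,-0.1,0.25],"dr":[0,0,0]},
    {"offset":[-1,-0.1,0.25],"dr":[0,0,0]},
    {"offset":[-1,-0.1,0.25],"dr":[0,0,0]},
    {"offset":[-1,-0.1,0.25],"dr":[0,0,0]},
    {"offset":[-1,-0.1,0.25],"dr":[0,0,0]},
    {"offset":[-1,-0.1,0.25],"dr":[0,0,0]},
    {"offset":[-1,-0.1,0.25],"dr":[0,0,0]},
    {"offset":[-1,-0.1,0.25],"dr":[0,0,0]},
    {"offset":[-1,-0.1,0.25],"dr":[0,0,0]},
    {"offset":[-1,-0.1,0.25],"dr":[0,0,0]},
    {"offset":[-1,-0.1,0.25],"dr":[0,0,0]},
    {"offset":[-1,-0.1,0.25],"dr":[0,0,0]},
  ],
  fingers=0.65,
)

```text
t: 3.2
ee_pos: [476.8, 443.1, 125.0]
ee_rot: [0.212, 0.977, 0.002, 0.0]
force: [0.8, 0.2, 0.0]
grip_width: 59.2
```

```bash
python3 -c "
from h import *
go(551.5,401,100,1.137)"
```

```text
t 3.2 pos [476.8 443.1 125. ] jaw 1.143 q6 -0.4 grip 59.2
 units offset no turn [-4.27 -0.37  1.24]
 dr rz total 0.06 alt -31.36 units after turn [-4.27 -0.34  1.25]
 level dr x,y [ 0.04 -0.01]
```

apply_moves(
  rows=[
    {"offset":[-0.9,-0.08,0.25],"dr":[0,0,0]},
    {"offset":[-0.9,-0.08,0.25],"dr":[0,0,0]},
    {"offset":[-0.9,-0.08,0.25],"dr":[0,0,0]},
    {"offset":[-0.9,-0.08,0.25],"dr":[0,0,0]},
    {"offset":[-0.6,-0.05,0.25],"dr":[0,0,0]},
    {"offset":[0,0,0],"dr":[0,0,0]},
  ],
)

```text
t: 3.7
ee_pos: [556.7, 396.8, 97.3]
ee_rot: [0.214, 0.977, 0.002, 0.0]
force: [-0.5, -0.8, -0.0]
grip_width: 59.7
```

```bash
python3 -c "
from h import *
look('wrist',['jar_center'],'w1.png')
go(551.5,401,18)"
```

```text
wrist jar_center 0.69 [307.0, 207.0, 351.0, 256.0] [552.14, 402.05, 0.03] 0.92
t 3.8 pos [555.2 398.   98.2] jaw 1.141 q6 -0.52 grip 59.6
 units offset no turn [0.23 0.04 4.01]
```

View pics/w1.png

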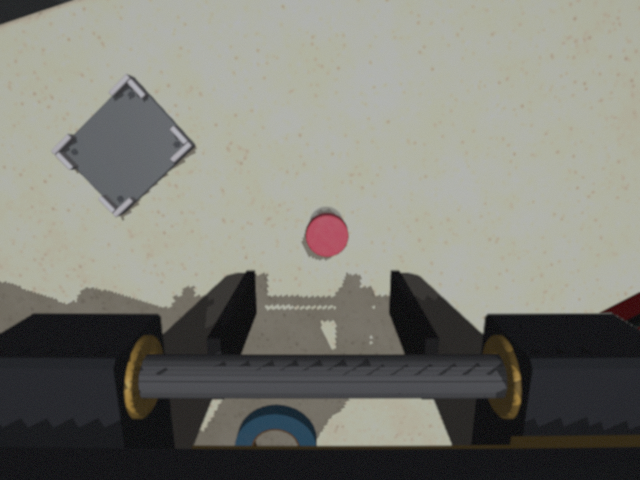

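apply_moves(
  rows=[
    {"offset":[0.2,0.1,0],"dr":[0,0,0]},
    {"offset":[0,0,1],"dr":[0,0,0]},
    {"offset":[0,0,1],"dr":[0,0,0]},
    {"offset":[0,0,1],"dr":[0,0,0]},
    {"offset":[0,0,0.9],"dr":[0,0,0]},
    {"offset":[0,0,0],"dr":[0,0,0]},
  ],
)

```text
t: 4.3
ee_pos: [548.3, 409.5, 22.5]
ee_rot: [0.211, 0.977, 0.005, 0.001]
force: [-1.0, 0.1, -0.6]
grip_width: 59.5
```

```bash
python3 -c "
from h import *
go(552,402,18)"
```

```text
t 4.3 pos [548.3 409.5  22.5] jaw 1.145 q6 -0.51 grip 59.5
 units offset no turn [-0.32 -0.27  0.22]
```

apply_moves(
  rows=[
    {"offset":[-0.3,-0.25,0.15],"dr":[0,0,0]},
    {"offset":[0,0,0],"dr":[0,0,0]},
    {"offset":[0,0,0],"dr":[0,0,0]},
  ],
)

```text
t: 4.55
ee_pos: [550.4, 404.3, 21.2]
ee_rot: [0.21, 0.978, 0.006, 0.001]
force: [0.2, 0.2, 1.0]
grip_width: 59.8
```

```bash
python3 -c "
from h import *
go(552,402,18)"
```

```text
t 4.55 pos [550.4 404.3  21.2] jaw 1.148 q6 -0.52 grip 59.8
 units offset no turn [-0.12 -0.07  0.16]
```

Good; close on the jar with a gentle force.

apply_moves(
  rows=[
    {"offset":[-0.1,-0.07,0.1],"dr":[0,0,0]},
    {"offset":[0,0,0],"dr":[0,0,0]},
    {"offset":[0,0,0],"dr":[0,0,0]},
    {"offset":[0,0,0],"dr":[0,0,0]},
    {"offset":[0,0,0],"dr":[0,0,0]},
    {"offset":[0,0,0],"dr":[0,0,0]},
  ],
  fingers=0.1,
  grip_force=15,
)

```text
t: 5.05
ee_pos: [554.0, 403.5, 23.6]
ee_rot: [0.21, 0.978, 0.008, 0.004]
force: [0.7, 0.1, -0.2]
grip_width: 21.7
```

```bash
python3 -c "
from h import *
go(435,-95.5,80,1.145)"
```

```text
t 5.05 pos [554.  403.5  23.6] jaw 1.148 q6 -0.53 grip 21.7
 units offset no turn [ -4.83 -25.14  -3.23]
 dr rz total 0.03 alt -31.39 units after turn [ -4.88 -25.18  -2.82]
 level dr x,y [0.17 0.04]
```

```bash
python3 -c "
from h import *
look('wrist',['jar_center'],'w2.png')
go(552,402,18)"
```

```text
wrist jar_center 0.75 [292.0, 237.0, 346.0, 312.0] [552.45, 401.71, 0.01] 0.87
t 5.15 pos [554.  403.4  23.4] jaw 1.148 q6 -0.53 grip 13.9
 units offset no turn [ 0.06 -0.11  0.27]
```

View pics/w2.png

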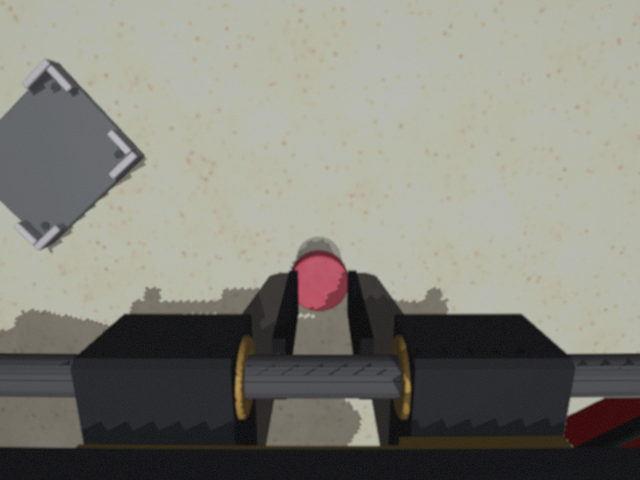

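```bash
python3 -c "
from h import *
p=look('wrist',['jar_center'],'w3.png')
s,R=st();print(proj(p,s['ee_pos']),proj(p,s['ee_pos']-R[:,2]*19),s['grip_width'],s['force'])
import cv2
a=cv2.imread('pics/w3.png');cv2.imwrite('pics/w3c.png',cv2.resize(a[200:400,200:440],(720,600)))"
```

```text
wrist jar_center 0.94 [290.0, 237.0, 348.0, 311.0] [552.15, 401.35, -0.05] 0.82
[323.01934085 270.12176648] [323.06930491 282.76318126] 9.395949350780482 [0.24175276 0.77731135 0.25497544]
```

View pics/w3c.png

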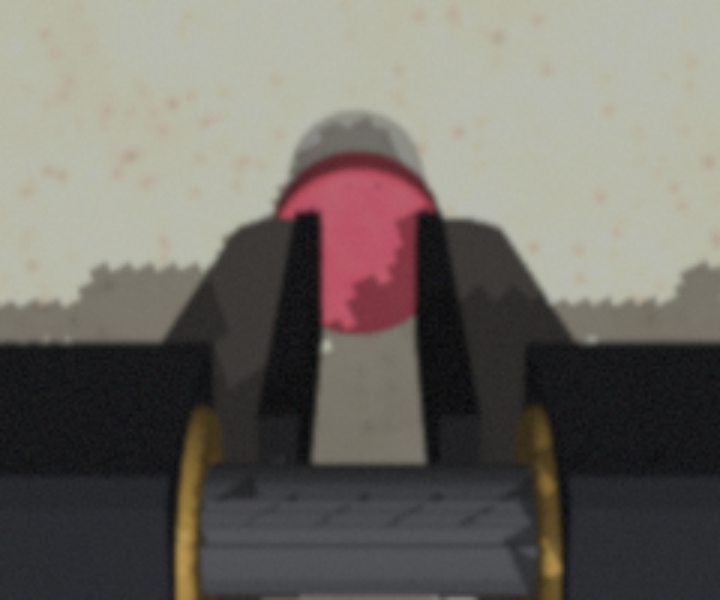

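```bash
python3 -c "
from h import *
i=viewer.get_image('scene');s,R=st();print(s['ee_pos'],s['joint_positions'],s['grip_width'],s['t']);p=viewer.camera_params('scene');print(proj(p,s['ee_pos']),proj(p,[552,402,0]),proj(p,[552,402,46]))
cv2.imwrite('pics/s2.png',cv2.resize(i[60:240,160:400],(800,600),interpolation=cv2.INTER_CUBIC))"
```

```text
[553.79569254 403.37127486  23.21967582] [ 0.62426832  0.60752944  1.6232781   0.00692552  0.89481555 -0.52767785] 9.1271823406562 5.3
[251.99820895 192.60451836] [252.13701083 200.70936636] [251.10663576 185.16454398]
```

View pics/s2.png

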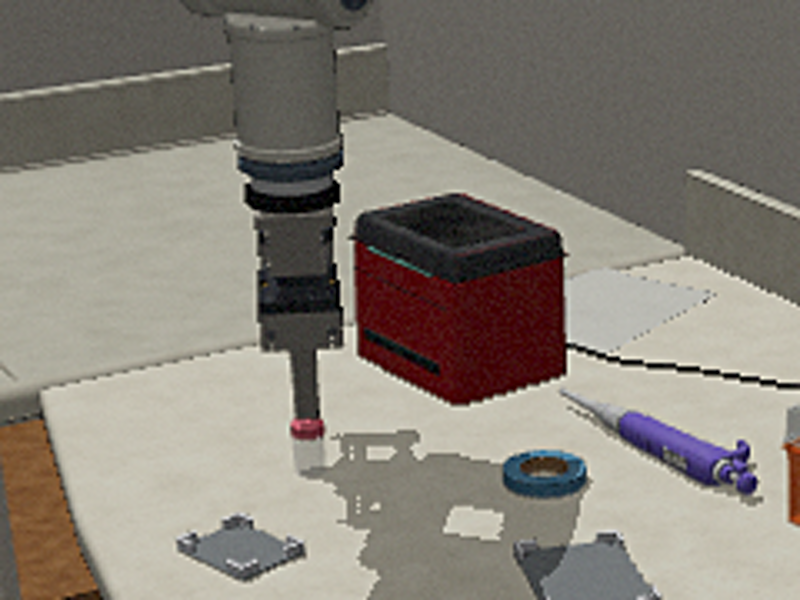

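```bash
python3 -c "
from h import *
p=viewer.camera_params('wrist');print(np.array(p['pose']).round(2).tolist())
for dz in (0,25,40):
    q=dict(p);T=np.array(p['pose']);T[2,3]+=dz;q['pose']=T
    print(dz,hull(q,'nest_small_seat',(444,297.5,.25)).round().reshape(-1,2).tolist(),'jartop',[proj(q,[552+14*a,402+14*b,46]).round().tolist() for a,b in((.42,.91),(-.42,-.91))],'base',[proj(q,[552+13*a,402+13*b,0]).round().tolist() for a,b in((.42,.91),(-.42,-.91))])
print(monitor.read_state()['joint_positions'])
"
```

```text
[[0.41, 0.88, 0.22, 492.05], [0.91, -0.4, -0.08, 427.17], [0.02, 0.24, -0.97, 221.99], [0.0, 0.0, 0.0, 1.0]]
0 [[151.0, 157.0], [53.0, 244.0], [48.0, 246.0], [-39.0, 157.0], [61.0, 59.0], [66.0, 61.0]] jartop [[350.0, 284.0], [289.0, 284.0]] base [[342.0, 256.0], [296.0, 255.0]]
25 [[167.0, 155.0], [78.0, 234.0], [74.0, 235.0], [-3.0, 155.0], [88.0, 68.0], [92.0, 69.0]] jartop [[346.0, 267.0], [292.0, 267.0]] base [[339.0, 245.0], [298.0, 244.0]]
40 [[176.0, 154.0], [91.0, 229.0], [87.0, 230.0], [15.0, 154.0], [102.0, 72.0], [105.0, 73.0]] jartop [[344.0, 259.0], [294.0, 259.0]] base [[338.0, 239.0], [299.0, 239.0]]
[ 0.62426832  0.60752944  1.6232781   0.00692552  0.89481555 -0.52767785]
```

The camera height agrees with the small nest, but the fingers closed to 9 mm at TCP z≈23. The scene view shows the tips at the top of the cap, so the real fingertips are about 25 mm higher than the reported TCP. I'll reopen, go lower in steps and watch the force.

apply_moves(
  rows=[
    {"offset":[0,0,0],"dr":[0,0,0]},
    {"offset":[0,0,0],"dr":[0,0,0]},
    {"offset":[0,0,0],"dr":[0,0,0]},
    {"offset":[0,0,0],"dr":[0,0,0]},
    {"offset":[0,-0.1,0],"dr":[0.15,0,0]},
    {"offset":[0,0,0],"dr":[0,0,0]},
    {"offset":[0,0,0],"dr":[0,0,0]},
    {"offset":[0,0,0],"dr":[0,0,0]},
    {"offset":[0,0,0.3],"dr":[0,0,0]},
    {"offset":[0,0,0.3],"dr":[0,0,0]},
    {"offset":[0,0,0.3],"dr":[0,0,0]},
  ],
  fingers=0.7,
)

```text
t: 6.22
ee_pos: [553.6, 402.0, 4.8]
ee_rot: [0.21, 0.978, 0.0, 0.002]
force: [0.6, 0.2, -0.3]
grip_width: 64.4
```

```bash
python3 -c "
from h import *
go(552,402,-5,1.145);print(monitor.read_state()['force'])
i=viewer.get_image('scene');cv2.imwrite('pics/s3.png',cv2.resize(i[140:230,200:320],(800,600),interpolation=cv2.INTER_CUBIC))"
```

```text
t 6.22 pos [553.6 402.    4.8] jaw 1.148 q6 -0.52 grip 64.4
 units offset no turn [ 0.08 -0.03  0.49]
 dr rz total 0.03 alt -31.39 units after turn [ 0.07 -0.03  0.49]
 level dr x,y [0.01 0.04]
[ 0.57821653  0.1619172  -0.25518486]
```

View pics/s3.png

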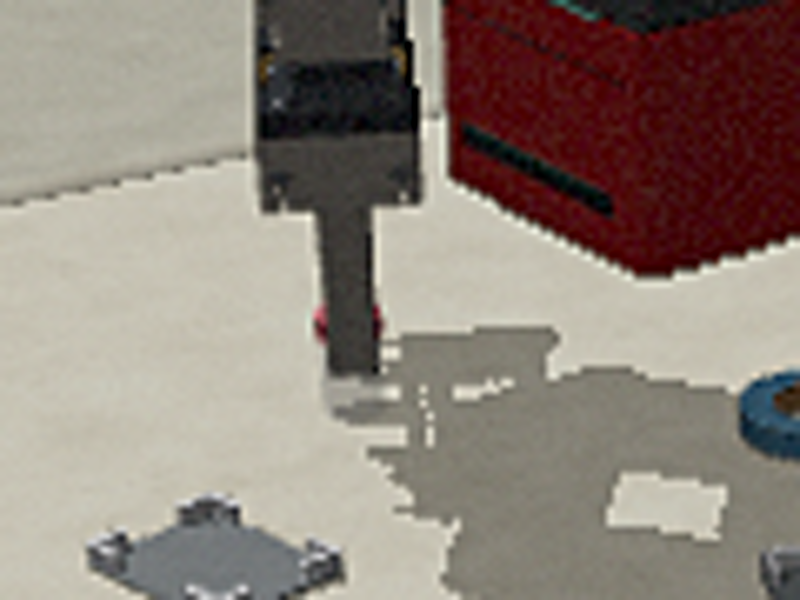

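apply_moves(
  rows=[
    {"offset":[0.1,-0.05,0],"dr":[0,0,0]},
    {"offset":[0,0,0],"dr":[0,0,0]},
    {"offset":[0,0,0],"dr":[0,0,0]},
    {"offset":[0,0,0],"dr":[0,0,0]},
    {"offset":[0,0,0],"dr":[0,0,0]},
    {"offset":[0,0,0],"dr":[0,0,0]},
    {"offset":[0,0,0],"dr":[0,0,0]},
    {"offset":[0,0,0],"dr":[0,0,0]},
  ],
  fingers=0.1,
  grip_force=12,
)

```text
t: 6.93
ee_pos: [549.7, 400.8, 2.1]
ee_rot: [0.21, 0.978, -0.001, 0.001]
force: [-0.9, 0.8, -0.6]
grip_width: 27.4
```

```bash
python3 -c "
from h import *
p=viewer.camera_params('scene')
for z in (0,10,20,25,30,40): print(z,proj(p,[538,370,z]).round(1), proj(p,[534,362,z]).round(1))
go(435,-95.5,90,1.145)"
```

```text
0 [252.6 206. ] [252.6 207.4]
10 [252.4 202.6] [252.3 204. ]
20 [252.2 199.2] [252.1 200.6]
25 [252.  197.5] [252.  198.8]
30 [251.9 195.8] [251.9 197.1]
40 [251.7 192.3] [251.6 193.7]
t 6.93 pos [549.7 400.8   2.1] jaw 1.148 q6 -0.52 grip 27.4
 units offset no turn [ -4.97 -24.99  -4.34]
 dr rz total 0.03 alt -31.39 units after turn [ -5.03 -24.97  -4.39]
 level dr x,y [-0.02  0.02]
```

apply_moves(
  rows=[
    {"offset":[0,0,-0.8],"dr":[0,0,0]},
    {"offset":[0,0,-1],"dr":[0,0,0]},
    {"offset":[0,0,-1],"dr":[0,0,0]},
    {"offset":[-0.2,-0.8,-1],"dr":[0,0,0]},
    {"offset":[-0.2,-1,-0.5],"dr":[0,0,0]},
    {"offset":[-0.2,-1,0],"dr":[0,0,0]},
    {"offset":[-0.2,-1,0],"dr":[0,0,0]},
    {"offset":[-0.2,-1,0],"dr":[0,0,0]},
    {"offset":[-0.2,-1,0],"dr":[0,0,0]},
    {"offset":[-0.2,-1,0],"dr":[0,0,0]},
    {"offset":[-0.2,-1,0],"dr":[0,0,0]},
    {"offset":[-0.2,-1,0],"dr":[0,0,0]},
  ],
)

```text
t: 7.93
ee_pos: [510.0, 222.9, 93.9]
ee_rot: [0.208, 0.978, 0.001, 0.003]
force: [-0.2, -0.6, -0.1]
grip_width: 27.1
```

apply_moves(
  rows=[
    {"offset":[-0.2,-1,0],"dr":[0,0,0]},
    {"offset":[-0.2,-1,0],"dr":[0,0,0]},
    {"offset":[-0.2,-1,0],"dr":[0,0,0]},
    {"offset":[-0.2,-1,0],"dr":[0,0,0]},
    {"offset":[-0.2,-1,0],"dr":[0,0,0]},
    {"offset":[-0.2,-1,0],"dr":[0,0,0]},
    {"offset":[-0.2,-1,0],"dr":[0,0,0]},
    {"offset":[-0.2,-1,0],"dr":[0,0,0]},
    {"offset":[-0.2,-1,0],"dr":[0,0,0]},
    {"offset":[-0.2,-1,0],"dr":[0,0,0]},
    {"offset":[-0.2,-1,0],"dr":[0,0,0]},
    {"offset":[0,0,0],"dr":[0,0,0]},
  ],
)

```text
t: 8.93
ee_pos: [457.4, -8.6, 96.1]
ee_rot: [0.208, 0.978, 0.001, 0.006]
force: [-0.5, 0.5, -0.4]
grip_width: 27.0
```

```bash
python3 -c "
from h import *
go(435,-95.5,80,1.145)"
```

```text
t 8.93 pos [457.4  -8.6  96.1] jaw 1.152 q6 -1.17 grip 27.0
 units offset no turn [-0.74 -4.43  0.79]
 dr rz total 0.07 alt -31.35 units after turn [-0.77 -4.42  0.8 ]
 level dr x,y [0.05 0.1 ]
```

apply_moves(
  rows=[
    {"offset":[-0.15,-0.9,0.2],"dr":[0,0,0]},
    {"offset":[-0.15,-0.9,0.2],"dr":[0,0,0]},
    {"offset":[-0.15,-0.9,0.2],"dr":[0,0,0]},
    {"offset":[-0.15,-0.9,0.2],"dr":[0,0,0]},
    {"offset":[-0.15,-0.7,0],"dr":[0,0,0]},
    {"offset":[0,0,0],"dr":[0,0,0]},
    {"offset":[0,0,0],"dr":[0,0,0]},
    {"offset":[0,0,0],"dr":[0,0,0]},
  ],
)

```text
t: 9.6
ee_pos: [438.6, -94.4, 81.1]
ee_rot: [0.21, 0.978, 0.002, 0.008]
force: [-0.3, 0.3, -0.9]
grip_width: 27.3
```

```bash
python3 -c "
from h import *
look('wrist',['jar_ring_seat','jar_center'],'w4.png')
s,R=st();p=viewer.camera_params('wrist');print(R[:,2])
go(435,-95.5,6,1.145)"
```

```text
wrist jar_ring_seat 0.97 [273.0, 187.0, 359.0, 269.0] [435.36, -95.62, 0.05] 0.94
wrist jar_ring_seat 0.8 [375.0, 3.0, 470.0, 108.0] [358.96, 10.36, 0.16] 0.99
wrist jar_ring_seat 0.77 [329.0, 331.0, 360.0, 355.0] [544.56, -119.2, -0.45] 0.12
wrist jar_center 0.66 [291.0, 253.0, 359.0, 341.0] [478.65, -112.25, -0.0] 0.54
[ 0.0173238   0.00110495 -0.99984932]
t 9.75 pos [438.6 -94.2  81.1] jaw 1.149 q6 -1.37 grip 27.2
 units offset no turn [ 0.19 -0.16  3.75]
 dr rz total 0.04 alt -31.38 units after turn [ 0.14 -0.13  3.75]
 level dr x,y [0.08 0.15]
```

View pics/w4.png

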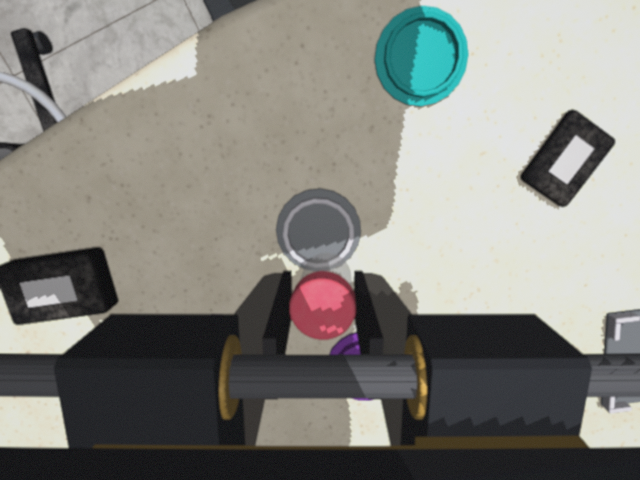

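```bash
python3 -c "
from h import *
p=viewer.camera_params('wrist');print(toz(p,(322,305),125),toz(p,(322,305),122))"
```

```text
[438.08590271 -94.94770246 125.        ] [439.30820079 -95.47328767 122.        ]
```

apply_moves(
  rows=[
    {"offset":[0,0,0],"dr":[0.08,0.15,0]},
    {"offset":[0.15,-0.1,0.8],"dr":[0,0,0]},
    {"offset":[0,0,0.8],"dr":[0,0,0]},
    {"offset":[0,0,0.8],"dr":[0,0,0]},
    {"offset":[0,0,0],"dr":[0,0,0]},
    {"offset":[0,0,0],"dr":[0,0,0]},
  ],
)

```text
t: 10.25
ee_pos: [438.1, -92.4, 33.0]
ee_rot: [0.208, 0.978, -0.0, 0.0]
force: [0.6, -0.2, -1.1]
grip_width: 27.5
```

```bash
python3 -c "
from h import *
go(435,-95.5,6,1.145);print(monitor.read_state()['force'])"
```

```text
t 10.25 pos [438.1 -92.4  33. ] jaw 1.153 q6 -1.36 grip 27.5
 units offset no turn [ 0.08 -0.2   1.35]
 dr rz total 0.08 alt -31.34 units after turn [ 0.08 -0.21  1.35]
 level dr x,y [-0.01  0.  ]
[ 0.5820508  -0.19899687 -1.09028675]
```

apply_moves(
  rows=[
    {"offset":[0.1,-0.2,0.3],"dr":[0,0,0]},
    {"offset":[0,0,0.4],"dr":[0,0,0]},
    {"offset":[0,0,0.4],"dr":[0,0,0]},
    {"offset":[0,0,0],"dr":[0,0,0]},
    {"offset":[0,0,0],"dr":[0,0,0]},
    {"offset":[0,0,0],"dr":[0,0,0]},
  ],
)

```text
t: 10.75
ee_pos: [436.0, -95.4, 11.0]
ee_rot: [0.207, 0.978, -0.001, 0.001]
force: [-0.1, 0.5, -0.2]
grip_width: 27.2
```

```bash
python3 -c "
from h import *
look('top',['jar_center'],minc=.4)
go(435,-95.5,6,1.145);print(monitor.read_state()['force'])"
```

```text
t 10.85 pos [436.2 -95.5  11.2] jaw 1.153 q6 -1.37 grip 27.3
 units offset no turn [ 0.05 -0.03  0.26]
 dr rz total 0.08 alt -31.33 units after turn [ 0.05 -0.03  0.26]
 level dr x,y [-0.01  0.03]
[ 0.19253136 -0.44260157 -0.53021115]
```

Lower the last few mm, checking for contact force.

apply_moves(
  rows=[
    {"offset":[0,0,0.15],"dr":[0,0,0]},
    {"offset":[0,0,0],"dr":[0,0,0]},
    {"offset":[0,0,0],"dr":[0,0,0]},
  ],
)

```text
t: 11.1
ee_pos: [436.8, -95.6, 8.5]
ee_rot: [0.207, 0.978, -0.001, 0.002]
force: [1.2, -0.1, -0.5]
grip_width: 27.4
```

apply_moves(
  rows=[
    {"offset":[0,0,0.12],"dr":[0,0,0]},
    {"offset":[0,0,0],"dr":[0,0,0]},
    {"offset":[0,0,0],"dr":[0,0,0]},
  ],
)

```text
t: 11.35
ee_pos: [437.0, -95.6, 6.1]
ee_rot: [0.207, 0.978, -0.001, 0.002]
force: [-0.5, 0.5, -0.9]
grip_width: 27.5
```

apply_moves(
  rows=[
    {"offset":[0,0,0.05],"dr":[0,0,0]},
    {"offset":[0,0,0],"dr":[0,0,0]},
    {"offset":[0,0,0],"dr":[0,0,0]},
  ],
)

```text
t: 11.6
ee_pos: [437.8, -95.7, 5.5]
ee_rot: [0.207, 0.978, -0.001, 0.003]
force: [-0.6, -0.1, -0.6]
grip_width: 27.1
```

apply_moves(
  rows=[
    {"offset":[0,0,0],"dr":[0,0,0]},
    {"offset":[0,0,0],"dr":[0,0,0]},
    {"offset":[0,0,0],"dr":[0,0,0]},
    {"offset":[0,0,0],"dr":[0,0,0]},
    {"offset":[0,0,-0.5],"dr":[0,0,0]},
    {"offset":[0,0,-1],"dr":[0,0,0]},
    {"offset":[0,0,-1],"dr":[0,0,0]},
    {"offset":[0,0,-1],"dr":[0,0,0]},
    {"offset":[0,0,-1],"dr":[0,0,0]},
  ],
  fingers=0.6,
)

```text
t: 12.35
ee_pos: [433.2, -94.7, 97.0]
ee_rot: [0.207, 0.978, -0.001, -0.002]
force: [0.7, -0.8, -0.2]
grip_width: 55.1
```

```bash
python3 -c "
from h import *
look('wrist',['jar_center','jar_ring_seat','block_medium_center'],'w5.png')
go(394,-278,60,-.28)"
```

```text
wrist jar_center 0.63 [307.0, 226.0, 350.0, 277.0] [445.27, -96.07, 0.13] 0.92
wrist jar_ring_seat 0.95 [379.0, 24.0, 464.0, 118.0] [361.51, 10.35, 0.15] 0.98
wrist jar_ring_seat 0.82 [251.0, 331.0, 263.0, 352.0] [517.04, -191.35, -0.21] 0.06
wrist jar_ring_seat 0.64 [283.0, 192.0, 361.0, 269.0] [439.05, -96.88, 0.18] 0.95
wrist jar_ring_seat 0.56 [330.0, 329.0, 399.0, 353.0] [551.05, -108.72, -0.64] 0.32
wrist block_medium_center 0.61 [16.0, 248.0, 134.0, 319.0] [396.86, -281.5, -0.26] 0.94
t 12.55 pos [433.9 -94.8  96.1] jaw 1.153 q6 -1.37 grip 54.9
 units offset no turn [-1.89 -9.18  1.82]
 dr rz total 14.33 alt -17.08 units after turn [-9.35  0.61  1.81]
 level dr x,y [-0.01 -0.02]
```

```bash
cat >> h.py <<'E'
def plan(x,y,z,jaw,N,hold=0):
    s,Rm=st();e=(np.array([x,y,z])-s["ee_pos"]);cur=np.arctan2(Rm[1,1],Rm[0,1]);d=jaw-cur
    lv=Rm.T@np.array([0,0,-1.]);out=[]
    for i in range(N):
        a=cur+d*i/N;R2=np.array([[-np.sin(a),np.cos(a),0],[np.cos(a),np.sin(a),0],[0,0,-1]])
        o=(R2.T@e/N/20).round(2)+0.
        out.append('{"offset": %s, "dr": %s}'%(o.tolist(),[round(-lv[1]*10/N,2)+0.,round(lv[0]*10/N,2)+0.,round(-d/.1/N,2)+0.]))
    print("t",round(s["t"],2),"pos",np.round(s["ee_pos"],1),"jaw",round(cur,3),"grip",round(s["grip_width"],1),"F",s["force"].round(1))
    print("["+", ".join(out+['{"offset": [0, 0, 0], "dr": [0, 0, 0]}']*hold)+"]")
E
python3 -c "
from h import *
plan(394,-278.5,60,-.28,15)"
```

```text
t 12.55 pos [433.9 -94.8  96.1] jaw 1.153 grip 54.9 F [-0.1  0.4 -1. ]
[{"offset": [-0.13, -0.61, 0.12], "dr": [np.float64(0.0), np.float64(0.0), np.float64(0.96)]}, {"offset": [-0.18, -0.6, 0.12], "dr": [np.float64(0.0), np.float64(0.0), np.float64(0.96)]}, {"offset": [-0.24, -0.58, 0.12], "dr": [np.float64(0.0), np.float64(0.0), np.float64(0.96)]}, {"offset": [-0.29, -0.55, 0.12], "dr": [np.float64(0.0), np.float64(0.0), np.float64(0.96)]}, {"offset": [-0.35, -0.52, 0.12], "dr": [np.float64(0.0), np.float64(0.0), np.float64(0.96)]}, {"offset": [-0.39, -0.49, 0.12], "dr": [np.float64(0.0), np.float64(0.0), np.float64(0.96)]}, {"offset": [-0.44, -0.45, 0.12], "dr": [np.float64(0.0), np.float64(0.0), np.float64(0.96)]}, {"offset": [-0.48, -0.4, 0.12], "dr": [np.float64(0.0), np.float64(0.0), np.float64(0.96)]}, {"offset": [-0.52, -0.36, 0.12], "dr": [np.float64(0.0), np.float64(0.0), np.float64(0.96)]}, {"offset": [-0.55, -0.3, 0.12], "dr": [np.float64(0.0), np.float64(0.0), np.float64(0.96)]}, {"offset": [-0.57, -0.25, 0.12], "dr": [np.float64(0.0), np.float64(0.0), np.float64(0.96)]}, {"offset": [-0.6, -0.19, 0.12], "dr": [np.float64(0.0), np.float64(0.0), np.float64(0.96)]}, {"offset": [-0.61, -0.14, 0.12], "dr": [np.float64(0.0), np.float64(0.0), np.float64(0.96)]}, {"offset": [-0.62, -0.08, 0.12], "dr": [np.float64(0.0), np.float64(0.0), np.float64(0.96)]}, {"offset": [-0.63, -0.02, 0.12], "dr": [np.float64(0.0), np.float64(0.0), np.float64(0.96)]}]
```

apply_moves(
  rows=[
    {"offset":[-0.1,-0.6,0.1],"dr":[0,0,0.95]},
    {"offset":[-0.2,-0.6,0.1],"dr":[0,0,0.95]},
    {"offset":[-0.25,-0.6,0.1],"dr":[0,0,0.95]},
    {"offset":[-0.3,-0.55,0.1],"dr":[0,0,0.95]},
    {"offset":[-0.35,-0.5,0.1],"dr":[0,0,0.95]},
    {"offset":[-0.4,-0.5,0.1],"dr":[0,0,0.95]},
    {"offset":[-0.45,-0.45,0.1],"dr":[0,0,0.95]},
    {"offset":[-0.5,-0.4,0.1],"dr":[0,0,0.95]},
    {"offset":[-0.5,-0.35,0.1],"dr":[0,0,0.95]},
    {"offset":[-0.55,-0.3,0.1],"dr":[0,0,0.95]},
    {"offset":[-0.6,-0.25,0.1],"dr":[0,0,0.95]},
    {"offset":[-0.6,-0.2,0.1],"dr":[0,0,0.95]},
  ],
  fingers=0.85,
)

```text
t: 13.55
ee_pos: [387.8, -242.0, 57.8]
ee_rot: [0.719, 0.695, -0.005, -0.012]
force: [-0.1, -0.4, -0.4]
grip_width: 78.5
```

apply_moves(
  rows=[
    {"offset":[-0.6,-0.15,0.1],"dr":[0,0,0.95]},
    {"offset":[-0.6,-0.1,0.1],"dr":[0,0,0.95]},
    {"offset":[-0.6,0,0.1],"dr":[0,0,0.95]},
    {"offset":[0,0,0],"dr":[0,0,0]},
    {"offset":[0,0,0],"dr":[0,0,0]},
  ],
)

```text
t: 13.97
ee_pos: [372.0, -277.2, 44.9]
ee_rot: [0.816, 0.578, -0.009, -0.017]
force: [-0.5, -0.3, 0.9]
grip_width: 77.9
```

```bash
sed -i 's/\[round(-lv\[1\]\*10\/N,2)+0., *round(lv\[0\]\*10\/N,2)+0.,round(-d\/.1\/N,2)+0.\]/np.round([-lv[1]*10\/N,lv[0]*10\/N,-d*10\/N],2).tolist()/' h.py; python3 -c "
from h import *
look('wrist',['block_medium_center'],'w6.png')
plan(394,-278.5,10,-.28,5,1)"
```

```text
wrist block_medium_center 0.58 [321.0, 180.0, 398.0, 306.0] [393.68, -278.42, -0.28] 0.97
t 14.07 pos [ 372.4 -276.9   45.2] jaw -0.338 grip 78.2 F [ 0.6  0.1 -1.1]
[{"offset": [0.06, 0.21, 0.35], "dr": [-0.07, -0.01, -0.12]}, {"offset": [0.05, 0.21, 0.35], "dr": [-0.07, -0.01, -0.12]}, {"offset": [0.05, 0.21, 0.35], "dr": [-0.07, -0.01, -0.12]}, {"offset": [0.05, 0.21, 0.35], "dr": [-0.07, -0.01, -0.12]}, {"offset": [0.05, 0.21, 0.35], "dr": [-0.07, -0.01, -0.12]}, {"offset": [0, 0, 0], "dr": [0, 0, 0]}]
```

apply_moves(
  rows=[
    {"offset":[0.05,0.2,0.2],"dr":[-0.1,0,-0.15]},
    {"offset":[0.05,0.2,0.2],"dr":[-0.1,0,-0.15]},
    {"offset":[0.05,0.2,0.2],"dr":[-0.1,0,-0.15]},
    {"offset":[0.05,0.2,0.2],"dr":[-0.05,0,-0.15]},
    {"offset":[0.05,0.2,0.2],"dr":[0,0,0]},
    {"offset":[0,0,0],"dr":[0,0,0]},
    {"offset":[0,0,0],"dr":[0,0,0]},
  ],
)

```text
t: 14.65
ee_pos: [395.7, -275.3, 22.5]
ee_rot: [0.793, 0.609, 0.003, -0.001]
force: [-0.3, -0.2, -0.5]
grip_width: 78.2
```

```bash
python3 -c "
from h import *
look('wrist',['block_medium_center'],'w7.png')
plan(394,-278.5,-18,-.28,4,1)
p=viewer.camera_params('wrist')
for z in (0,25): s,R=st();print(proj(p,s['ee_pos']-R[:,2]*z+R[:,0]*10+R[:,1]*39))"
```

```text
wrist block_medium_center 0.59 [276.0, 205.0, 363.0, 335.0] [393.92, -279.05, -0.26] 0.95
t 14.75 pos [ 395.6 -275.5   22.7] jaw -0.262 grip 78.2 F [-1.  -0.4 -0. ]
[{"offset": [-0.04, -0.01, 0.51], "dr": [0.01, -0.01, 0.05]}, {"offset": [-0.04, -0.01, 0.51], "dr": [0.01, -0.01, 0.05]}, {"offset": [-0.04, -0.01, 0.51], "dr": [0.01, -0.01, 0.05]}, {"offset": [-0.04, -0.01, 0.51], "dr": [0.01, -0.01, 0.05]}, {"offset": [0, 0, 0], "dr": [0, 0, 0]}]
[397.8849142  251.63377969]
[407.89073182 266.58353244]
```

View pics/w7.png

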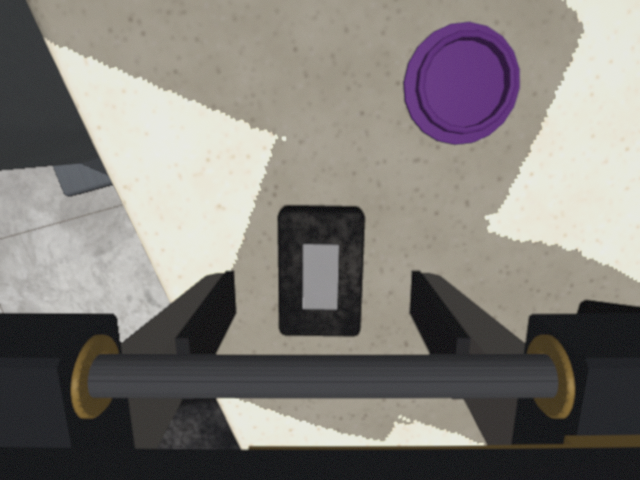

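The block is centred between the fingers at pixel (320,270). The visible tips sit where a point about 28 mm behind the reported TCP would project. I'll descend to ee z≈-20, checking the force.

apply_moves(
  rows=[
    {"offset":[-0.1,-0.02,0.5],"dr":[0,0,0.1]},
    {"offset":[-0.05,0,0.5],"dr":[0,0,0]},
    {"offset":[0,0,0.5],"dr":[0,0,0]},
    {"offset":[0,0,0.4],"dr":[0,0,0]},
    {"offset":[0,0,0],"dr":[0,0,0]},
  ],
)

```text
t: 15.17
ee_pos: [394.5, -278.9, -18.7]
ee_rot: [0.797, 0.604, 0.003, -0.0]
force: [-0.6, 0.1, 0.2]
grip_width: 78.2
```

apply_moves(
  rows=[
    {"offset":[0,0,0.1],"dr":[0,0,0]},
    {"offset":[0,0,0],"dr":[0,0,0]},
    {"offset":[0,0,0],"dr":[0,0,0]},
  ],
)

```text
t: 15.42
ee_pos: [393.5, -278.3, -22.3]
ee_rot: [0.797, 0.604, 0.003, -0.001]
force: [-0.1, -1.1, 0.5]
grip_width: 77.8
```

```bash
python3 -c "
from h import *
plan(394,-278.5,-20,-.28,1,1)"
```

```text
t 15.42 pos [ 393.5 -278.3  -22.3] jaw -0.274 grip 77.8 F [-0.1 -1.1  0.5]
[{"offset": [0.0, 0.02, -0.12], "dr": [0.01, -0.06, 0.06]}, {"offset": [0, 0, 0], "dr": [0, 0, 0]}]
```

apply_moves(
  rows=[
    {"offset":[0,0,0.1],"dr":[0,0,0]},
    {"offset":[0,0,0],"dr":[0,0,0]},
    {"offset":[0,0,0],"dr":[0,0,0]},
  ],
)

```text
t: 15.67
ee_pos: [394.0, -278.6, -23.9]
ee_rot: [0.797, 0.604, 0.003, -0.001]
force: [-0.0, 0.3, -0.4]
grip_width: 78.2
```

apply_moves(
  rows=[
    {"offset":[0,0,0],"dr":[0,0,0]},
    {"offset":[0,0,0],"dr":[0,0,0]},
    {"offset":[0,0,0],"dr":[0,0,0]},
    {"offset":[0,0,0],"dr":[0,0,0]},
    {"offset":[0,0,0],"dr":[0,0,0]},
    {"offset":[0,0,0],"dr":[0,0,0]},
    {"offset":[0,0,0],"dr":[0,0,0]},
  ],
  fingers=0.2,
  grip_force=20,
)

```text
t: 16.25
ee_pos: [394.6, -278.9, -23.1]
ee_rot: [0.797, 0.604, 0.003, -0.0]
force: [-0.2, 0.1, -0.1]
grip_width: 44.8
```

```bash
python3 -c "
from h import *
plan(661,-130.5,40,-.23,14,1)"
```

```text
t 16.25 pos [ 394.6 -278.9  -23.1] jaw -0.274 grip 44.8 F [-0.2  0.1 -0.1]
[{"offset": [0.77, 0.77, -0.23], "dr": [0.0, -0.0, -0.03]}, {"offset": [0.77, 0.78, -0.23], "dr": [0.0, -0.0, -0.03]}, {"offset": [0.76, 0.78, -0.23], "dr": [0.0, -0.0, -0.03]}, {"offset": [0.76, 0.78, -0.23], "dr": [0.0, -0.0, -0.03]}, {"offset": [0.76, 0.78, -0.23], "dr": [0.0, -0.0, -0.03]}, {"offset": [0.76, 0.78, -0.23], "dr": [0.0, -0.0, -0.03]}, {"offset": [0.75, 0.79, -0.23], "dr": [0.0, -0.0, -0.03]}, {"offset": [0.75, 0.79, -0.23], "dr": [0.0, -0.0, -0.03]}, {"offset": [0.75, 0.79, -0.23], "dr": [0.0, -0.0, -0.03]}, {"offset": [0.75, 0.79, -0.23], "dr": [0.0, -0.0, -0.03]}, {"offset": [0.74, 0.8, -0.23], "dr": [0.0, -0.0, -0.03]}, {"offset": [0.74, 0.8, -0.23], "dr": [0.0, -0.0, -0.03]}, {"offset": [0.74, 0.8, -0.23], "dr": [0.0, -0.0, -0.03]}, {"offset": [0.74, 0.8, -0.23], "dr": [0.0, -0.0, -0.03]}, {"offset": [0, 0, 0], "dr": [0, 0, 0]}]
```

apply_moves(
  rows=[
    {"offset":[0,0,-0.8],"dr":[0,0,0]},
    {"offset":[0,0,-1],"dr":[0,0,0]},
    {"offset":[0.3,0.3,-1],"dr":[0,0,0]},
    {"offset":[0.75,0.8,-0.4],"dr":[0,0,0]},
    {"offset":[0.75,0.8,0],"dr":[0,0,0]},
    {"offset":[0.75,0.8,0],"dr":[0,0,0]},
    {"offset":[0.75,0.8,0],"dr":[0,0,0]},
    {"offset":[0.75,0.8,0],"dr":[0,0,0]},
    {"offset":[0.75,0.8,0],"dr":[0,0,0]},
    {"offset":[0.75,0.8,0],"dr":[0,0,0]},
    {"offset":[0.75,0.8,0],"dr":[0,0,0]},
    {"offset":[0.75,0.8,0],"dr":[0,0,0]},
  ],
)

```text
t: 17.25
ee_pos: [579.2, -179.9, 43.9]
ee_rot: [0.799, 0.602, 0.002, -0.003]
force: [0.2, -0.7, -1.2]
grip_width: 45.1
```

```bash
python3 -c "
from h import *
plan(661,-130.5,40,-.23,5,1)"
```

```text
t 17.25 pos [ 579.2 -179.9   43.9] jaw -0.279 grip 45.1 F [ 0.2 -0.7 -1.2]
[{"offset": [0.7, 0.65, 0.04], "dr": [-0.0, -0.01, -0.1]}, {"offset": [0.69, 0.66, 0.04], "dr": [-0.0, -0.01, -0.1]}, {"offset": [0.69, 0.66, 0.04], "dr": [-0.0, -0.01, -0.1]}, {"offset": [0.68, 0.67, 0.04], "dr": [-0.0, -0.01, -0.1]}, {"offset": [0.67, 0.68, 0.04], "dr": [-0.0, -0.01, -0.1]}, {"offset": [0, 0, 0], "dr": [0, 0, 0]}]
```

apply_moves(
  rows=[
    {"offset":[0.7,0.65,0],"dr":[0,0,-0.1]},
    {"offset":[0.7,0.65,0],"dr":[0,0,-0.1]},
    {"offset":[0.7,0.65,0],"dr":[0,0,-0.1]},
    {"offset":[0.65,0.65,0],"dr":[0,0,-0.1]},
    {"offset":[0.5,0.5,0],"dr":[0,0,-0.1]},
    {"offset":[0,0,0],"dr":[0,0,0]},
    {"offset":[0,0,0],"dr":[0,0,0]},
  ],
)

```text
t: 17.83
ee_pos: [661.8, -127.3, 42.2]
ee_rot: [0.781, 0.624, 0.002, -0.003]
force: [-0.2, 0.2, -0.7]
grip_width: 45.1
```

```bash
python3 -c "
from h import *
look('wrist',['nest_medium_seat'],'w8.png')
plan(661,-130.5,5,-.23,4,1)"
```

```text
wrist nest_medium_seat 0.92 [264.0, 178.0, 384.0, 227.0] [671.93, -120.29, 1.31] 0.3
t 17.93 pos [ 661.2 -127.8   42.4] jaw -0.224 grip 45.2 F [-0.4 -0.7 -1.2]
[{"offset": [-0.03, 0.0, 0.47], "dr": [-0.01, -0.02, 0.01]}, {"offset": [-0.03, 0.0, 0.47], "dr": [-0.01, -0.02, 0.01]}, {"offset": [-0.03, 0.0, 0.47], "dr": [-0.01, -0.02, 0.01]}, {"offset": [-0.03, 0.0, 0.47], "dr": [-0.01, -0.02, 0.01]}, {"offset": [0, 0, 0], "dr": [0, 0, 0]}]
```

View pics/w8.png

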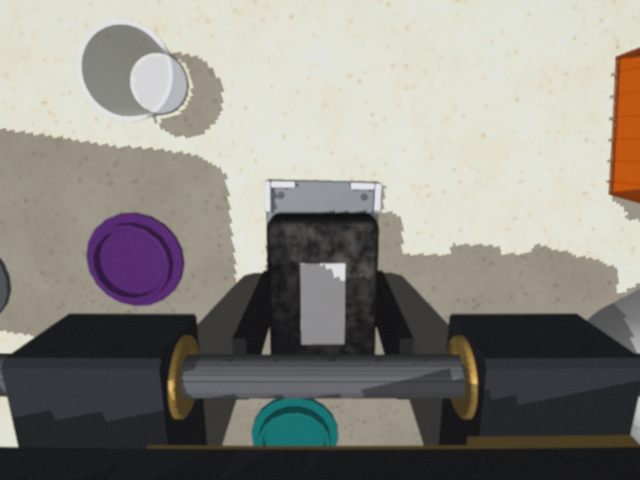

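apply_moves(
  rows=[
    {"offset":[-0.1,0,0.5],"dr":[0,-0.05,0]},
    {"offset":[0,0,0.7],"dr":[0,0,0]},
    {"offset":[0,0,0.7],"dr":[0,0,0]},
    {"offset":[0,0,0.5],"dr":[0,0,0]},
    {"offset":[0,0,0],"dr":[0,0,0]},
    {"offset":[0,0,0],"dr":[0,0,0]},
  ],
)

```text
t: 18.43
ee_pos: [656.1, -132.5, -11.5]
ee_rot: [0.783, 0.622, -0.001, -0.003]
force: [0.3, 0.1, -0.8]
grip_width: 44.8
```

```bash
python3 -c "
from h import *
plan(661,-130.5,-18,-.23,2,1)
d=silhouettes('wrist','nest_medium_seat')
p=viewer.camera_params('wrist');viewer.get_image('wrist')
print(hull(p,'nest_medium_seat',(661,-130.5,-.23)).round().reshape(-1,2).tolist(),[x['box'] for x in silhouettes('wrist','nest_medium_seat')])"
```

```text
t 18.43 pos [ 656.1 -132.5  -11.5] jaw -0.228 grip 44.8 F [ 0.3  0.1 -0.8]
[{"offset": [0.08, 0.11, 0.16], "dr": [-0.03, -0.0, 0.01]}, {"offset": [0.08, 0.11, 0.16], "dr": [-0.03, -0.0, 0.01]}, {"offset": [0, 0, 0], "dr": [0, 0, 0]}]
[[406.0, 178.0], [397.0, 361.0], [264.0, 361.0], [257.0, 177.0], [259.0, 176.0], [405.0, 177.0]] [[255.9, 173.4, 408.7, 353.6]]
```

apply_moves(
  rows=[
    {"offset":[0.1,0.15,0],"dr":[0,0,0]},
    {"offset":[0.08,0.1,0.2],"dr":[0,0,0]},
    {"offset":[0,0,0.15],"dr":[0,0,0]},
    {"offset":[0,0,0],"dr":[0,0,0]},
    {"offset":[0,0,0],"dr":[0,0,0]},
  ],
)

```text
t: 19.0
ee_pos: [665.6, -129.9, -15.4]
ee_rot: [0.783, 0.622, 0.001, -0.0]
force: [0.4, 0.7, 0.1]
grip_width: 44.8
```

```bash
python3 -c "
from h import *
plan(661,-130.5,-19.5,-.23,1,1)"
```

```text
t 19.0 pos [ 665.6 -129.9  -15.4] jaw -0.228 grip 44.8 F [0.4 0.7 0.1]
[{"offset": [-0.08, -0.22, 0.2], "dr": [0.01, -0.01, 0.02]}, {"offset": [0, 0, 0], "dr": [0, 0, 0]}]
```

apply_moves(
  rows=[
    {"offset":[-0.05,-0.15,0.15],"dr":[0,0,0]},
    {"offset":[0,0,0],"dr":[0,0,0]},
    {"offset":[0,0,0],"dr":[0,0,0]},
  ],
)

```text
t: 19.25
ee_pos: [662.2, -130.1, -18.6]
ee_rot: [0.783, 0.622, 0.001, -0.0]
force: [0.3, -0.1, -0.4]
grip_width: 44.6
```

apply_moves(
  rows=[
    {"offset":[0,0,0.1],"dr":[0,0,0]},
    {"offset":[0,0,0],"dr":[0,0,0]},
    {"offset":[0,0,0],"dr":[0,0,0]},
  ],
)

```text
t: 19.5
ee_pos: [662.4, -130.3, -18.2]
ee_rot: [0.783, 0.622, 0.001, 0.0]
force: [0.1, 0.2, -0.6]
grip_width: 44.7
```

apply_moves(
  rows=[
    {"offset":[0,0,0],"dr":[0,0,0]},
    {"offset":[0,0,0],"dr":[0,0,0]},
    {"offset":[0,0,0],"dr":[0,0,0]},
    {"offset":[0,0,0],"dr":[0,0,0]},
    {"offset":[0,0,-0.5],"dr":[0,0,0]},
    {"offset":[0,0,-1],"dr":[0,0,0]},
    {"offset":[0,0,-1],"dr":[0,0,0]},
    {"offset":[0,0,-1],"dr":[0,0,0]},
    {"offset":[0,0,-0.5],"dr":[0,0,0]},
  ],
  fingers=0.75,
)

```text
t: 20.25
ee_pos: [659.6, -130.0, 62.9]
ee_rot: [0.783, 0.622, -0.001, -0.002]
force: [1.1, 0.5, 0.2]
grip_width: 68.7
```

```bash
python3 -c "
from h import *
look('wrist',['block_medium_center','nest_medium_seat'],'w9.png')
plan(564.5,-381,45,1.16,15)"
```

```text
wrist block_medium_center 0.75 [290.0, 189.0, 365.0, 303.0] [663.59, -131.98, -0.23] 0.98
wrist nest_medium_seat 0.64 [271.0, 170.0, 382.0, 314.0] [661.2, -131.08, -0.26] 0.93
t 20.4 pos [ 659.2 -129.9   61. ] jaw -0.228 grip 68.8 F [-0.1 -0.1 -0.2]
[{"offset": [-0.89, -0.12, 0.05], "dr": [-0.0, -0.0, -0.93]}, {"offset": [-0.87, -0.2, 0.05], "dr": [-0.0, -0.0, -0.93]}, {"offset": [-0.85, -0.28, 0.05], "dr": [-0.0, -0.0, -0.93]}, {"offset": [-0.82, -0.36, 0.05], "dr": [-0.0, -0.0, -0.93]}, {"offset": [-0.78, -0.43, 0.05], "dr": [-0.0, -0.0, -0.93]}, {"offset": [-0.74, -0.5, 0.05], "dr": [-0.0, -0.0, -0.93]}, {"offset": [-0.69, -0.57, 0.05], "dr": [-0.0, -0.0, -0.93]}, {"offset": [-0.64, -0.63, 0.05], "dr": [-0.0, -0.0, -0.93]}, {"offset": [-0.57, -0.69, 0.05], "dr": [-0.0, -0.0, -0.93]}, {"offset": [-0.51, -0.74, 0.05], "dr": [-0.0, -0.0, -0.93]}, {"offset": [-0.44, -0.78, 0.05], "dr": [-0.0, -0.0, -0.93]}, {"offset": [-0.37, -0.82, 0.05], "dr": [-0.0, -0.0, -0.93]}, {"offset": [-0.29, -0.85, 0.05], "dr": [-0.0, -0.0, -0.93]}, {"offset": [-0.21, -0.87, 0.05], "dr": [-0.0, -0.0, -0.93]}, {"offset": [-0.13, -0.89, 0.05], "dr": [-0.0, -0.0, -0.93]}]
```

apply_moves(
  rows=[
    {"offset":[-0.9,-0.1,0],"dr":[0,0,-0.93]},
    {"offset":[-0.85,-0.2,0],"dr":[0,0,-0.93]},
    {"offset":[-0.85,-0.3,0],"dr":[0,0,-0.93]},
    {"offset":[-0.8,-0.35,0],"dr":[0,0,-0.93]},
    {"offset":[-0.8,-0.45,0],"dr":[0,0,-0.93]},
    {"offset":[-0.75,-0.5,0],"dr":[0,0,-0.93]},
    {"offset":[-0.7,-0.55,0],"dr":[0,0,-0.93]},
    {"offset":[-0.65,-0.65,0],"dr":[0,0,-0.93]},
    {"offset":[-0.55,-0.7,0],"dr":[0,0,-0.93]},
    {"offset":[-0.5,-0.75,0],"dr":[0,0,-0.93]},
    {"offset":[-0.45,-0.8,0],"dr":[0,0,-0.93]},
    {"offset":[-0.35,-0.8,0],"dr":[0,0,-0.93]},
  ],
  fingers=1,
)

```text
t: 21.4
ee_pos: [574.4, -333.2, 42.1]
ee_rot: [0.308, 0.951, 0.002, -0.015]
force: [0.9, -0.4, 0.6]
grip_width: 91.8
```

```bash
python3 -c "
from h import *
plan(564.5,-381,45,1.16,4,2)"
```

```text
t 21.4 pos [ 574.4 -333.2   42.1] jaw 0.944 grip 91.8 F [ 0.9 -0.4  0.6]
[{"offset": [-0.25, -0.56, -0.04], "dr": [-0.02, -0.07, -0.54]}, {"offset": [-0.22, -0.57, -0.04], "dr": [-0.02, -0.07, -0.54]}, {"offset": [-0.19, -0.58, -0.04], "dr": [-0.02, -0.07, -0.54]}, {"offset": [-0.16, -0.59, -0.04], "dr": [-0.02, -0.07, -0.54]}, {"offset": [0, 0, 0], "dr": [0, 0, 0]}, {"offset": [0, 0, 0], "dr": [0, 0, 0]}]
```

apply_moves(
  rows=[
    {"offset":[-0.25,-0.55,0],"dr":[0,-0.1,-0.55]},
    {"offset":[-0.2,-0.6,0],"dr":[0,-0.1,-0.55]},
    {"offset":[-0.2,-0.6,0],"dr":[0,-0.05,-0.55]},
    {"offset":[-0.15,-0.5,0],"dr":[0,0,-0.5]},
    {"offset":[0,0,0],"dr":[0,0,0]},
    {"offset":[0,0,0],"dr":[0,0,0]},
  ],
)

```text
t: 21.9
ee_pos: [557.1, -382.5, 31.5]
ee_rot: [0.199, 0.98, 0.001, -0.009]
force: [-0.3, -0.6, -0.1]
grip_width: 92.0
```

```bash
python3 -c "
from h import *
look('wrist',['block_large_center'],'w10.png')
plan(564.5,-381,30,1.16,2,2)"
```

```text
wrist block_large_center 0.57 [271.0, 190.0, 387.0, 351.0] [564.3, -381.16, 1.18] 0.97
t 22.0 pos [ 557.4 -382.    31.8] jaw 1.172 grip 91.8 F [-0.3 -0.5 -1.2]
[{"offset": [-0.15, 0.09, 0.05], "dr": [-0.01, -0.09, 0.06]}, {"offset": [-0.15, 0.09, 0.05], "dr": [-0.01, -0.09, 0.06]}, {"offset": [0, 0, 0], "dr": [0, 0, 0]}, {"offset": [0, 0, 0], "dr": [0, 0, 0]}]
```

apply_moves(
  rows=[
    {"offset":[-0.15,0.08,0],"dr":[0,-0.1,0]},
    {"offset":[-0.15,0.08,0],"dr":[0,-0.08,0]},
    {"offset":[0,0,0],"dr":[0,0,0]},
    {"offset":[0,0,0],"dr":[0,0,0]},
  ],
)

```text
t: 22.33
ee_pos: [565.6, -378.8, 31.2]
ee_rot: [0.199, 0.98, -0.001, 0.001]
force: [-0.6, -0.6, 1.0]
grip_width: 92.2
```

```bash
python3 -c "
from h import *
plan(564.3,-381.2,-20,1.18,4,1)"
```

```text
t 22.33 pos [ 565.6 -378.8   31.2] jaw 1.171 grip 92.2 F [-0.6 -0.6  1. ]
[{"offset": [0.0, -0.03, 0.64], "dr": [-0.0, 0.0, -0.02]}, {"offset": [0.0, -0.03, 0.64], "dr": [-0.0, 0.0, -0.02]}, {"offset": [0.0, -0.03, 0.64], "dr": [-0.0, 0.0, -0.02]}, {"offset": [0.0, -0.03, 0.64], "dr": [-0.0, 0.0, -0.02]}, {"offset": [0, 0, 0], "dr": [0, 0, 0]}]
```

apply_moves(
  rows=[
    {"offset":[0,-0.1,0.4],"dr":[0,0,-0.1]},
    {"offset":[0,0,0.6],"dr":[0,0,0]},
    {"offset":[0,0,0.6],"dr":[0,0,0]},
    {"offset":[0,0,0.6],"dr":[0,0,0]},
    {"offset":[0,0,0.3],"dr":[0,0,0]},
    {"offset":[0,0,0],"dr":[0,0,0]},
    {"offset":[0,0,0],"dr":[0,0,0]},
  ],
)

```text
t: 22.92
ee_pos: [564.2, -379.7, -25.7]
ee_rot: [0.193, 0.981, -0.0, -0.0]
force: [0.8, -0.1, 0.8]
grip_width: 91.7
```

```bash
python3 -c "
from h import *
plan(564.3,-381.2,-22,1.18,1,1)"
```

```text
t 22.92 pos [ 564.2 -379.7  -25.7] jaw 1.182 grip 91.7 F [ 0.8 -0.1  0.8]
[{"offset": [-0.04, -0.07, -0.19], "dr": [-0.01, -0.01, 0.02]}, {"offset": [0, 0, 0], "dr": [0, 0, 0]}]
```

apply_moves(
  rows=[
    {"offset":[0,-0.07,-0.1],"dr":[0,0,0]},
    {"offset":[0,0,0],"dr":[0,0,0]},
    {"offset":[0,0,0],"dr":[0,0,0]},
    {"offset":[0,0,0],"dr":[0,0,0]},
    {"offset":[0,0,0],"dr":[0,0,0]},
    {"offset":[0,0,0],"dr":[0,0,0]},
    {"offset":[0,0,0],"dr":[0,0,0]},
  ],
  fingers=0.4,
  grip_force=20,
)

```text
t: 23.5
ee_pos: [564.4, -381.9, -21.9]
ee_rot: [0.193, 0.981, -0.001, 0.001]
force: [0.3, -0.9, -1.4]
grip_width: 59.6
```

```bash
python3 -c "
from h import *
plan(640,120,55,-.28,26,0)"
```

```text
t 23.5 pos [ 564.4 -381.9  -21.9] jaw 1.182 grip 59.6 F [ 0.3 -0.9 -1.4]
[{"offset": [0.23, 0.95, -0.15], "dr": [-0.0, 0.0, 0.56]}, {"offset": [0.28, 0.93, -0.15], "dr": [-0.0, 0.0, 0.56]}, {"offset": [0.34, 0.92, -0.15], "dr": [-0.0, 0.0, 0.56]}, {"offset": [0.39, 0.9, -0.15], "dr": [-0.0, 0.0, 0.56]}, {"offset": [0.44, 0.87, -0.15], "dr": [-0.0, 0.0, 0.56]}, {"offset": [0.49, 0.85, -0.15], "dr": [-0.0, 0.0, 0.56]}, {"offset": [0.53, 0.82, -0.15], "dr": [-0.0, 0.0, 0.56]}, {"offset": [0.58, 0.79, -0.15], "dr": [-0.0, 0.0, 0.56]}, {"offset": [0.62, 0.75, -0.15], "dr": [-0.0, 0.0, 0.56]}, {"offset": [0.66, 0.72, -0.15], "dr": [-0.0, 0.0, 0.56]}, {"offset": [0.7, 0.68, -0.15], "dr": [-0.0, 0.0, 0.56]}, {"offset": [0.74, 0.64, -0.15], "dr": [-0.0, 0.0, 0.56]}, {"offset": [0.77, 0.6, -0.15], "dr": [-0.0, 0.0, 0.56]}, {"offset": [0.81, 0.55, -0.15], "dr": [-0.0, 0.0, 0.56]}, {"offset": [0.84, 0.51, -0.15], "dr": [-0.0, 0.0, 0.56]}, {"offset": [0.86, 0.46, -0.15], "dr": [-0.0, 0.0, 0.56]}, {"offset": [0.89, 0.41, -0.15], "dr": [-0.0, 0.0, 0.56]}, {"offset": [0.91, 0.36, -0.15], "dr": [-0.0, 0.0, 0.56]}, {"offset": [0.93, 0.31, -0.15], "dr": [-0.0, 0.0, 0.56]}, {"offset": [0.94, 0.25, -0.15], "dr": [-0.0, 0.0, 0.56]}, {"offset": [0.96, 0.2, -0.15], "dr": [-0.0, 0.0, 0.56]}, {"offset": [0.97, 0.15, -0.15], "dr": [-0.0, 0.0, 0.56]}, {"offset": [0.97, 0.09, -0.15], "dr": [-0.0, 0.0, 0.56]}, {"offset": [0.98, 0.04, -0.15], "dr": [-0.0, 0.0, 0.56]}, {"offset": [0.98, -0.02, -0.15], "dr": [-0.0, 0.0, 0.56]}, {"offset": [0.97, -0.07, -0.15], "dr": [-0.0, 0.0, 0.56]}]
```

apply_moves(
  rows=[
    {"offset":[0,0,-0.8],"dr":[0,0,0]},
    {"offset":[0,0,-1],"dr":[0,0,0]},
    {"offset":[0.2,0.5,-1],"dr":[0,0,0]},
    {"offset":[0.25,0.95,-1],"dr":[0,0,0.6]},
    {"offset":[0.3,0.95,-0.8],"dr":[0,0,0.6]},
    {"offset":[0.35,0.9,0],"dr":[0,0,0.6]},
    {"offset":[0.4,0.9,0],"dr":[0,0,0.6]},
    {"offset":[0.45,0.85,0],"dr":[0,0,0.6]},
    {"offset":[0.5,0.85,0],"dr":[0,0,0.6]},
    {"offset":[0.55,0.8,0],"dr":[0,0,0.6]},
    {"offset":[0.6,0.75,0],"dr":[0,0,0.6]},
    {"offset":[0.65,0.75,0],"dr":[0,0,0.6]},
  ],
)

```text
t: 24.5
ee_pos: [591.4, -193.1, 75.2]
ee_rot: [0.461, 0.888, -0.0, 0.002]
force: [1.2, 0.1, -0.5]
grip_width: 59.7
```

```bash
python3 -c "
from h import *
plan(640,120,68,-.28,16,0)"
```

```text
t 24.5 pos [ 591.4 -193.1   75.2] jaw 0.613 grip 59.7 F [ 1.2  0.1 -0.5]
[{"offset": [0.71, 0.69, 0.02], "dr": [0.0, 0.0, 0.56]}, {"offset": [0.75, 0.65, 0.02], "dr": [0.0, 0.0, 0.56]}, {"offset": [0.78, 0.6, 0.02], "dr": [0.0, 0.0, 0.56]}, {"offset": [0.82, 0.56, 0.02], "dr": [0.0, 0.0, 0.56]}, {"offset": [0.85, 0.51, 0.02], "dr": [0.0, 0.0, 0.56]}, {"offset": [0.87, 0.46, 0.02], "dr": [0.0, 0.0, 0.56]}, {"offset": [0.9, 0.41, 0.02], "dr": [0.0, 0.0, 0.56]}, {"offset": [0.92, 0.36, 0.02], "dr": [0.0, 0.0, 0.56]}, {"offset": [0.94, 0.31, 0.02], "dr": [0.0, 0.0, 0.56]}, {"offset": [0.96, 0.26, 0.02], "dr": [0.0, 0.0, 0.56]}, {"offset": [0.97, 0.21, 0.02], "dr": [0.0, 0.0, 0.56]}, {"offset": [0.98, 0.15, 0.02], "dr": [0.0, 0.0, 0.56]}, {"offset": [0.99, 0.1, 0.02], "dr": [0.0, 0.0, 0.56]}, {"offset": [0.99, 0.04, 0.02], "dr": [0.0, 0.0, 0.56]}, {"offset": [0.99, -0.01, 0.02], "dr": [0.0, 0.0, 0.56]}, {"offset": [0.99, -0.07, 0.02], "dr": [0.0, 0.0, 0.56]}]
```

apply_moves(
  rows=[
    {"offset":[0.7,0.7,-0.1],"dr":[0,0,0.56]},
    {"offset":[0.75,0.65,-0.1],"dr":[0,0,0.56]},
    {"offset":[0.8,0.6,-0.05],"dr":[0,0,0.56]},
    {"offset":[0.8,0.55,-0.05],"dr":[0,0,0.56]},
    {"offset":[0.85,0.5,-0.05],"dr":[0,0,0.56]},
    {"offset":[0.85,0.45,-0.05],"dr":[0,0,0.56]},
    {"offset":[0.9,0.4,-0.05],"dr":[0,0,0.56]},
    {"offset":[0.9,0.35,-0.05],"dr":[0,0,0.56]},
    {"offset":[0.95,0.3,-0.05],"dr":[0,0,0.56]},
    {"offset":[0.95,0.25,0],"dr":[0,0,0.56]},
    {"offset":[0.95,0.2,0],"dr":[0,0,0.56]},
    {"offset":[1,0.15,0],"dr":[0,0,0.56]},
  ],
)

```text
t: 25.5
ee_pos: [630.6, 52.4, 87.4]
ee_rot: [0.739, 0.673, 0.001, 0.002]
force: [0.7, -0.5, -0.7]
grip_width: 59.4
```

```bash
python3 -c "
from h import *
plan(640,120,58,-.28,5,2)"
```

```text
t 25.5 pos [630.6  52.4  87.4] jaw -0.094 grip 59.4 F [ 0.7 -0.5 -0.7]
[{"offset": [0.68, 0.03, 0.29], "dr": [0.01, 0.0, 0.37]}, {"offset": [0.68, 0.01, 0.29], "dr": [0.01, 0.0, 0.37]}, {"offset": [0.68, -0.02, 0.29], "dr": [0.01, 0.0, 0.37]}, {"offset": [0.68, -0.05, 0.29], "dr": [0.01, 0.0, 0.37]}, {"offset": [0.68, -0.07, 0.29], "dr": [0.01, 0.0, 0.37]}, {"offset": [0, 0, 0], "dr": [0, 0, 0]}, {"offset": [0, 0, 0], "dr": [0, 0, 0]}]
```

apply_moves(
  rows=[
    {"offset":[0.7,0,0],"dr":[0,0,0.35]},
    {"offset":[0.7,0,0.1],"dr":[0,0,0.35]},
    {"offset":[0.7,0,0.3],"dr":[0,0,0.35]},
    {"offset":[0.65,-0.05,0.5],"dr":[0,0,0.35]},
    {"offset":[0.5,-0.05,0.5],"dr":[0,0,0.35]},
    {"offset":[0,0,0],"dr":[0,0,0]},
    {"offset":[0,0,0],"dr":[0,0,0]},
  ],
)

```text
t: 26.08
ee_pos: [640.2, 124.9, 59.5]
ee_rot: [0.798, 0.603, 0.002, 0.003]
force: [0.3, -0.7, -0.3]
grip_width: 59.7
```

```bash
python3 -c "
from h import *
look('wrist',['block_large_center','nest_large_seat'],'w11.png')
p=viewer.camera_params('wrist')
print(hull(p,'nest_large_seat',(640,120,-.28)).round().reshape(-1,2).tolist())
plan(640,120,10,-.28,4,2)"
```

```text
wrist block_large_center 0.76 [244.0, 190.0, 400.0, 399.0] [641.17, 125.37, 1.29] 0.51
wrist nest_large_seat 0.84 [258.0, 167.0, 394.0, 193.0] [654.54, 127.55, 1.27] 0.14
[[388.0, 163.0], [381.0, 328.0], [262.0, 328.0], [256.0, 162.0], [257.0, 162.0], [387.0, 162.0]]
t 26.23 pos [640.5 124.1  60.1] jaw -0.277 grip 59.8 F [ 0.2  0.7 -0.8]
[{"offset": [-0.05, 0.01, 0.63], "dr": [0.02, -0.0, 0.01]}, {"offset": [-0.05, 0.01, 0.63], "dr": [0.02, -0.0, 0.01]}, {"offset": [-0.05, 0.01, 0.63], "dr": [0.02, -0.0, 0.01]}, {"offset": [-0.05, 0.01, 0.63], "dr": [0.02, -0.0, 0.01]}, {"offset": [0, 0, 0], "dr": [0, 0, 0]}, {"offset": [0, 0, 0], "dr": [0, 0, 0]}]
```

View pics/w11.png

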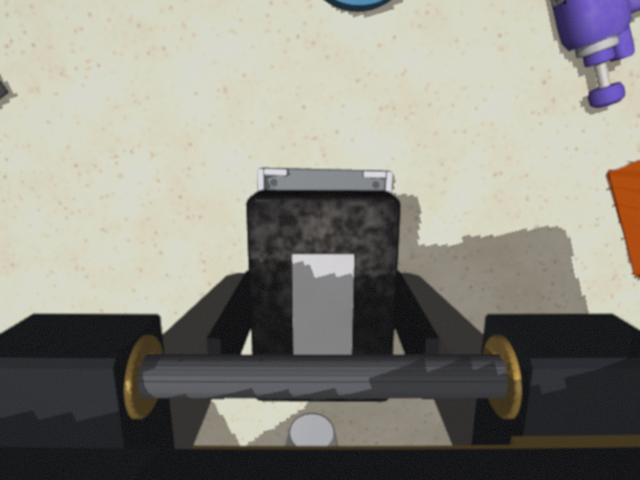

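apply_moves(
  rows=[
    {"offset":[-0.2,0.1,0.3],"dr":[0,0,0]},
    {"offset":[-0.1,0,0.8],"dr":[0,0,0]},
    {"offset":[0,0,0.8],"dr":[0,0,0]},
    {"offset":[0,0,0.9],"dr":[0,0,0]},
    {"offset":[0,0,0],"dr":[0,0,0]},
    {"offset":[0,0,0],"dr":[0,0,0]},
  ],
)

```text
t: 26.73
ee_pos: [644.2, 112.5, 5.2]
ee_rot: [0.798, 0.602, 0.005, 0.005]
force: [1.0, 0.4, -0.0]
grip_width: 60.0
```

```bash
python3 -c "
from h import *
look('wrist',['nest_large_seat'],'w12.png')
p=viewer.camera_params('wrist')
print(hull(p,'nest_large_seat',(641,117.5,-.28)).round().reshape(-1,2).tolist())
plan(641,117.5,-10,-.28,1,2)"
```

```text
wrist nest_large_seat 0.63 [226.0, 152.0, 396.0, 354.0] [637.1, 117.32, -0.3] 0.63
[[397.0, 152.0], [387.0, 359.0], [238.0, 360.0], [228.0, 152.0], [230.0, 152.0], [395.0, 152.0]]
t 26.83 pos [644.3 112.7   5.7] jaw -0.278 grip 60.2 F [-0.3 -0.7 -1. ]
[{"offset": [0.18, -0.22, 0.79], "dr": [0.13, -0.03, 0.02]}, {"offset": [0, 0, 0], "dr": [0, 0, 0]}, {"offset": [0, 0, 0], "dr": [0, 0, 0]}]
```

View pics/w12.png

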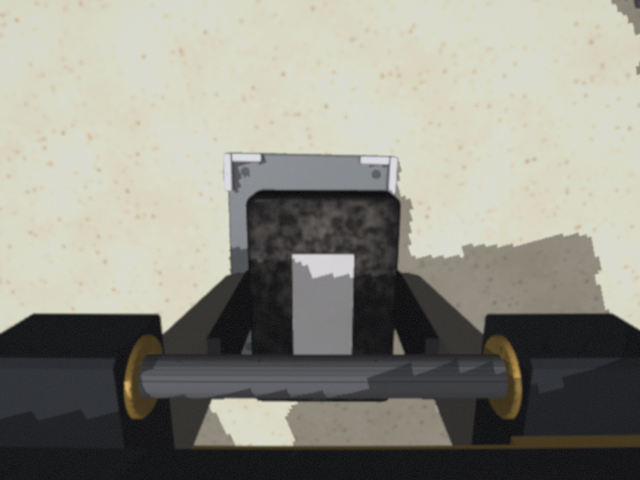

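apply_moves(
  rows=[
    {"offset":[0.2,-0.25,0],"dr":[0.13,0,0]},
    {"offset":[0,0,0.3],"dr":[0,0,0]},
    {"offset":[0,0,0],"dr":[0,0,0]},
    {"offset":[0,0,0],"dr":[0,0,0]},
  ],
)

```text
t: 27.17
ee_pos: [642.4, 118.7, 2.6]
ee_rot: [0.798, 0.602, 0.003, -0.0]
force: [0.6, 0.3, -0.8]
grip_width: 59.9
```

```bash
python3 -c "
from h import *
plan(640.7,117.5,-18,-.28,2,2)"
```

```text
t 27.17 pos [642.4 118.7   2.6] jaw -0.278 grip 59.9 F [ 0.6  0.3 -0.8]
[{"offset": [-0.04, -0.03, 0.51], "dr": [0.02, -0.02, 0.01]}, {"offset": [-0.04, -0.03, 0.51], "dr": [0.02, -0.02, 0.01]}, {"offset": [0, 0, 0], "dr": [0, 0, 0]}, {"offset": [0, 0, 0], "dr": [0, 0, 0]}]
```

apply_moves(
  rows=[
    {"offset":[-0.05,-0.08,0.4],"dr":[0,-0.04,0]},
    {"offset":[0,0,0.4],"dr":[0,0,0]},
    {"offset":[0,0,0.1],"dr":[0,0,0]},
    {"offset":[0,0,0],"dr":[0,0,0]},
    {"offset":[0,0,0],"dr":[0,0,0]},
  ],
)

```text
t: 27.58
ee_pos: [640.4, 118.5, -17.3]
ee_rot: [0.798, 0.603, 0.001, 0.001]
force: [-0.5, 0.1, -1.5]
grip_width: 60.4
```

apply_moves(
  rows=[
    {"offset":[0,0,0.1],"dr":[0,0,0]},
    {"offset":[0,0,0],"dr":[0,0,0]},
    {"offset":[0,0,0],"dr":[0,0,0]},
  ],
)

```text
t: 27.83
ee_pos: [641.1, 118.6, -18.5]
ee_rot: [0.798, 0.603, 0.002, 0.001]
force: [0.5, -0.3, -1.2]
grip_width: 59.7
```

apply_moves(
  rows=[
    {"offset":[0,0,0],"dr":[0,0,0]},
    {"offset":[0,0,0],"dr":[0,0,0]},
    {"offset":[0,0,0],"dr":[0,0,0]},
    {"offset":[0,0,0],"dr":[0,0,0]},
    {"offset":[0,0,-0.5],"dr":[0,0,0]},
    {"offset":[0,0,-1],"dr":[0,0,0]},
    {"offset":[0,0,-1],"dr":[0,0,0]},
    {"offset":[0,0,-1],"dr":[0,0,0]},
    {"offset":[0,0,-0.8],"dr":[0,0,0]},
  ],
  fingers=0.9,
)

```text
t: 28.58
ee_pos: [637.8, 118.0, 68.9]
ee_rot: [0.798, 0.603, -0.001, -0.0]
force: [-0.4, -0.2, 0.3]
grip_width: 82.4
```

```bash
python3 -c "
from h import *
look('wrist',['block_large_center','nest_large_seat'],'w13.png')
plan(457.5,77.5,45,.62,11)"
```

```text
wrist block_large_center 0.62 [275.0, 172.0, 379.0, 313.0] [643.25, 117.38, -0.28] 0.97
wrist nest_large_seat 0.83 [261.0, 156.0, 392.0, 322.0] [641.11, 117.05, -0.31] 0.92
t 28.73 pos [638.8 118.2  68.7] jaw -0.277 grip 82.6 F [-0.3 -1.2 -1.1]
[{"offset": [-0.4, -0.74, 0.11], "dr": [0.0, 0.0, -0.82]}, {"offset": [-0.34, -0.77, 0.11], "dr": [0.0, 0.0, -0.82]}, {"offset": [-0.28, -0.8, 0.11], "dr": [0.0, 0.0, -0.82]}, {"offset": [-0.21, -0.82, 0.11], "dr": [0.0, 0.0, -0.82]}, {"offset": [-0.14, -0.83, 0.11], "dr": [0.0, 0.0, -0.82]}, {"offset": [-0.08, -0.84, 0.11], "dr": [0.0, 0.0, -0.82]}, {"offset": [-0.01, -0.84, 0.11], "dr": [0.0, 0.0, -0.82]}, {"offset": [0.06, -0.84, 0.11], "dr": [0.0, 0.0, -0.82]}, {"offset": [0.13, -0.83, 0.11], "dr": [0.0, 0.0, -0.82]}, {"offset": [0.2, -0.82, 0.11], "dr": [0.0, 0.0, -0.82]}, {"offset": [0.26, -0.8, 0.11], "dr": [0.0, 0.0, -0.82]}]
```

apply_moves(
  rows=[
    {"offset":[-0.4,-0.75,0],"dr":[0,0,-0.82]},
    {"offset":[-0.35,-0.75,0],"dr":[0,0,-0.82]},
    {"offset":[-0.3,-0.8,0],"dr":[0,0,-0.82]},
    {"offset":[-0.2,-0.8,0],"dr":[0,0,-0.82]},
    {"offset":[-0.15,-0.85,0],"dr":[0,0,-0.82]},
    {"offset":[-0.1,-0.85,0],"dr":[0,0,-0.82]},
    {"offset":[0,-0.85,0],"dr":[0,0,-0.82]},
    {"offset":[0.05,-0.85,0],"dr":[0,0,-0.82]},
    {"offset":[0.15,-0.8,0],"dr":[0,0,-0.82]},
    {"offset":[0.2,-0.8,0],"dr":[0,0,-0.82]},
    {"offset":[0.25,-0.6,0],"dr":[0,0,-0.82]},
    {"offset":[0,0,0],"dr":[0,0,0]},
  ],
  fingers=0.75,
)

```text
t: 29.73
ee_pos: [444.5, 72.5, 57.2]
ee_rot: [0.436, 0.9, -0.006, -0.007]
force: [0.2, 0.2, -0.5]
grip_width: 68.8
```

```bash
python3 -c "
from h import *
look('wrist',['block_small_center'],'w14.png')
plan(457.5,77.5,25,.62,3,2)"
```

```text
wrist block_small_center 0.85 [312.0, 210.0, 382.0, 298.0] [459.99, 76.39, 0.59] 0.96
t 29.83 pos [447.8  73.1  57.9] jaw 0.663 grip 68.9 F [ 0.8  0.5 -0.3]
[{"offset": [-0.04, 0.17, 0.55], "dr": [-0.05, -0.02, 0.14]}, {"offset": [-0.04, 0.17, 0.55], "dr": [-0.05, -0.02, 0.14]}, {"offset": [-0.04, 0.17, 0.55], "dr": [-0.05, -0.02, 0.14]}, {"offset": [0, 0, 0], "dr": [0, 0, 0]}, {"offset": [0, 0, 0], "dr": [0, 0, 0]}]
```

apply_moves(
  rows=[
    {"offset":[-0.05,0.2,0.5],"dr":[-0.05,0,0.15]},
    {"offset":[-0.05,0.2,0.5],"dr":[-0.05,0,0.15]},
    {"offset":[-0.05,0.2,0.5],"dr":[-0.05,-0.05,0.15]},
    {"offset":[0,0,0],"dr":[0,0,0]},
    {"offset":[0,0,0],"dr":[0,0,0]},
  ],
)

```text
t: 30.25
ee_pos: [465.8, 79.3, 26.5]
ee_rot: [0.466, 0.885, 0.002, 0.002]
force: [0.3, 0.2, -0.1]
grip_width: 68.9
```

```bash
python3 -c "
from h import *
look('wrist',['block_small_center'],'w15.png')
plan(458.3,77.2,-20,.61,3,2)"
```

```text
wrist block_small_center 0.56 [275.0, 211.0, 347.0, 304.0] [459.0, 76.06, 0.6] 0.96
t 30.35 pos [465.5  79.2  26.9] jaw 0.603 grip 69.1 F [-0.3 -0.4 -0.3]
[{"offset": [0.04, -0.12, 0.78], "dr": [0.02, 0.0, -0.02]}, {"offset": [0.04, -0.12, 0.78], "dr": [0.02, 0.0, -0.02]}, {"offset": [0.04, -0.12, 0.78], "dr": [0.02, 0.0, -0.02]}, {"offset": [0, 0, 0], "dr": [0, 0, 0]}, {"offset": [0, 0, 0], "dr": [0, 0, 0]}]
```

apply_moves(
  rows=[
    {"offset":[0.05,-0.2,0.4],"dr":[0.05,0,0]},
    {"offset":[0.05,-0.1,0.7],"dr":[0,0,0]},
    {"offset":[0,0,0.7],"dr":[0,0,0]},
    {"offset":[0,0,0.5],"dr":[0,0,0]},
    {"offset":[0,0,0],"dr":[0,0,0]},
    {"offset":[0,0,0],"dr":[0,0,0]},
    {"offset":[0,0,0],"dr":[0,0,0]},
  ],
)

```text
t: 30.93
ee_pos: [460.5, 77.3, -19.9]
ee_rot: [0.466, 0.885, 0.001, 0.002]
force: [-0.0, 0.6, 0.2]
grip_width: 69.1
```

```bash
python3 -c "
from h import *
plan(458.6,76.8,-25,.61,1,2)"
```

```text
t 30.93 pos [460.5  77.3 -19.9] jaw 0.602 grip 69.1 F [-0.   0.6  0.2]
[{"offset": [0.04, -0.09, 0.25], "dr": [0.03, 0.03, -0.08]}, {"offset": [0, 0, 0], "dr": [0, 0, 0]}, {"offset": [0, 0, 0], "dr": [0, 0, 0]}]
```

apply_moves(
  rows=[
    {"offset":[0,-0.08,0.2],"dr":[0,0,0]},
    {"offset":[0,0,0],"dr":[0,0,0]},
    {"offset":[0,0,0],"dr":[0,0,0]},
    {"offset":[0,0,0],"dr":[0,0,0]},
  ],
)

```text
t: 31.27
ee_pos: [460.2, 76.4, -22.8]
ee_rot: [0.466, 0.885, 0.001, 0.003]
force: [0.0, -0.7, -0.6]
grip_width: 68.6
```

apply_moves(
  rows=[
    {"offset":[0,0,0.08],"dr":[0,0,0]},
    {"offset":[0,0,0],"dr":[0,0,0]},
    {"offset":[0,0,0],"dr":[0,0,0]},
    {"offset":[0,0,0],"dr":[0,0,0]},
  ],
)

```text
t: 31.6
ee_pos: [460.9, 76.5, -23.9]
ee_rot: [0.466, 0.885, 0.002, 0.004]
force: [-0.7, 0.1, -0.6]
grip_width: 68.7
```

apply_moves(
  rows=[
    {"offset":[0,0,0],"dr":[0,0,0]},
    {"offset":[0,0,0],"dr":[0,0,0]},
    {"offset":[0,0,0],"dr":[0,0,0]},
    {"offset":[0,0,0],"dr":[0,0,0]},
    {"offset":[0,0,0],"dr":[0,0,0]},
    {"offset":[0,0,0],"dr":[0,0,0]},
    {"offset":[0,0,0],"dr":[0,0,0]},
  ],
  fingers=0.2,
  grip_force=20,
)

```text
t: 32.18
ee_pos: [460.9, 76.5, -23.8]
ee_rot: [0.466, 0.885, 0.002, 0.003]
force: [-0.0, 0.7, -0.6]
grip_width: 40.0
```

```bash
python3 -c "
from h import *
plan(444,297.5,40,.25,12,0)"
```

```text
t 32.18 pos [460.9  76.5 -23.8] jaw 0.602 grip 40.0 F [-0.   0.7 -0.6]
[{"offset": [0.8, 0.46, -0.27], "dr": [0.01, 0.0, 0.29]}, {"offset": [0.81, 0.44, -0.27], "dr": [0.01, 0.0, 0.29]}, {"offset": [0.82, 0.42, -0.27], "dr": [0.01, 0.0, 0.29]}, {"offset": [0.84, 0.39, -0.27], "dr": [0.01, 0.0, 0.29]}, {"offset": [0.85, 0.37, -0.27], "dr": [0.01, 0.0, 0.29]}, {"offset": [0.86, 0.34, -0.27], "dr": [0.01, 0.0, 0.29]}, {"offset": [0.87, 0.32, -0.27], "dr": [0.01, 0.0, 0.29]}, {"offset": [0.88, 0.29, -0.27], "dr": [0.01, 0.0, 0.29]}, {"offset": [0.88, 0.26, -0.27], "dr": [0.01, 0.0, 0.29]}, {"offset": [0.89, 0.24, -0.27], "dr": [0.01, 0.0, 0.29]}, {"offset": [0.9, 0.21, -0.27], "dr": [0.01, 0.0, 0.29]}, {"offset": [0.9, 0.19, -0.27], "dr": [0.01, 0.0, 0.29]}]
```

Gripped at 40.0 mm, so carry it to the small nest.

apply_moves(
  rows=[
    {"offset":[0,0,-0.8],"dr":[0,0,0]},
    {"offset":[0.4,0.2,-1],"dr":[0,0,0.3]},
    {"offset":[0.8,0.45,-1],"dr":[0,0,0.3]},
    {"offset":[0.85,0.4,-0.3],"dr":[0,0,0.3]},
    {"offset":[0.85,0.4,0],"dr":[0,0,0.3]},
    {"offset":[0.85,0.35,0],"dr":[0,0,0.3]},
    {"offset":[0.85,0.35,0],"dr":[0,0,0.3]},
    {"offset":[0.9,0.3,0],"dr":[0,0,0.3]},
    {"offset":[0.9,0.3,0],"dr":[0,0,0.3]},
    {"offset":[0.9,0.25,0],"dr":[0,0,0.3]},
    {"offset":[0.9,0.25,0],"dr":[0,0,0.3]},
    {"offset":[0.9,0.2,0],"dr":[0,0,0.3]},
  ],
)

```text
t: 33.18
ee_pos: [443.1, 276.7, 40.2]
ee_rot: [0.613, 0.79, 0.001, 0.002]
force: [0.2, 1.1, -1.6]
grip_width: 39.7
```

```bash
python3 -c "
from h import *
plan(444,297.5,30,.25,3,1)"
```

```text
t 33.18 pos [443.1 276.7  40.2] jaw 0.252 grip 39.7 F [ 0.2  1.1 -1.6]
[{"offset": [0.33, 0.1, 0.17], "dr": [0.01, 0.01, 0.01]}, {"offset": [0.33, 0.1, 0.17], "dr": [0.01, 0.01, 0.01]}, {"offset": [0.33, 0.1, 0.17], "dr": [0.01, 0.01, 0.01]}, {"offset": [0, 0, 0], "dr": [0, 0, 0]}]
```

apply_moves(
  rows=[
    {"offset":[0.3,0.1,0.4],"dr":[0,0,0]},
    {"offset":[0.3,0.1,0.4],"dr":[0,0,0]},
    {"offset":[0.2,0.05,0.4],"dr":[0,0,0]},
    {"offset":[0,0,0],"dr":[0,0,0]},
    {"offset":[0,0,0],"dr":[0,0,0]},
  ],
)

```text
t: 33.6
ee_pos: [443.3, 295.7, 12.5]
ee_rot: [0.611, 0.792, 0.001, 0.002]
force: [-0.0, 0.3, -1.3]
grip_width: 39.7
```

```bash
python3 -c "
from h import *
look('wrist',['nest_small_seat'],'w16.png')
p=viewer.camera_params('wrist')
print(hull(p,'nest_small_seat',(444,297.5,.25)).round().reshape(-1,2).tolist())
plan(444,297.5,-5,.25,1,1)"
```

```text
wrist nest_small_seat 0.6 [261.0, 194.0, 385.0, 338.0] [443.66, 294.73, 0.29] 0.94
[[385.0, 190.0], [379.0, 328.0], [268.0, 327.0], [264.0, 189.0], [265.0, 189.0], [384.0, 189.0]]
t 33.7 pos [443.4 295.5  12.9] jaw 0.256 grip 39.6 F [ 0.4 -0.2  0.3]
[{"offset": [0.09, 0.06, 0.89], "dr": [0.03, 0.02, 0.06]}, {"offset": [0, 0, 0], "dr": [0, 0, 0]}]
```

View pics/w16.png

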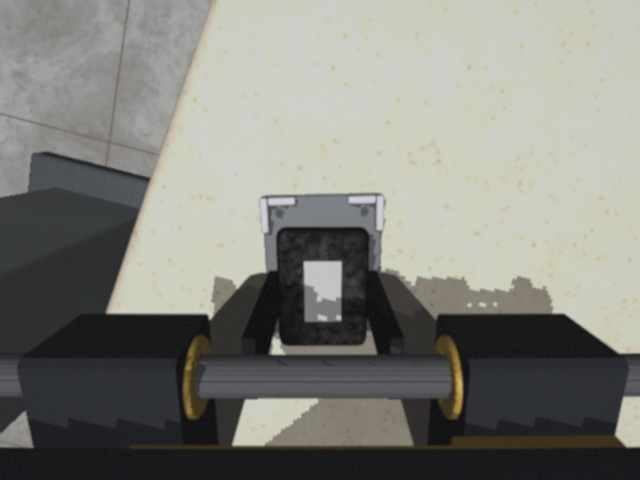

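apply_moves(
  rows=[
    {"offset":[0,0,0.4],"dr":[0,0,0]},
    {"offset":[0,0,0.6],"dr":[0,0,0]},
    {"offset":[0,0,0.4],"dr":[0,0,0]},
    {"offset":[0,0,0],"dr":[0,0,0]},
    {"offset":[0,0,0],"dr":[0,0,0]},
    {"offset":[0,0,0],"dr":[0,0,0]},
  ],
)

```text
t: 34.2
ee_pos: [443.8, 293.4, -18.1]
ee_rot: [0.612, 0.791, 0.0, 0.002]
force: [0.7, -0.2, -1.2]
grip_width: 39.4
```

```bash
python3 -c "
from h import *
plan(443.7,296,-19.5,.26,1,1)"
```

```text
t 34.2 pos [443.8 293.4 -18.1] jaw 0.254 grip 39.4 F [ 0.7 -0.2 -1.2]
[{"offset": [0.13, 0.03, 0.07], "dr": [0.03, 0.02, -0.06]}, {"offset": [0, 0, 0], "dr": [0, 0, 0]}]
```

apply_moves(
  rows=[
    {"offset":[0.1,0.03,0.07],"dr":[0,0,0]},
    {"offset":[0,0,0],"dr":[0,0,0]},
    {"offset":[0,0,0],"dr":[0,0,0]},
    {"offset":[0,0,0],"dr":[0,0,0]},
  ],
)

```text
t: 34.53
ee_pos: [444.3, 296.1, -19.1]
ee_rot: [0.612, 0.791, 0.001, 0.002]
force: [-0.9, -0.3, -0.7]
grip_width: 39.6
```

apply_moves(
  rows=[
    {"offset":[0,0,0],"dr":[0,0,0]},
    {"offset":[0,0,0],"dr":[0,0,0]},
    {"offset":[0,0,0],"dr":[0,0,0]},
    {"offset":[0,0,0],"dr":[0,0,0]},
    {"offset":[0,0,-0.5],"dr":[0,0,0]},
    {"offset":[0,0,-1],"dr":[0,0,0]},
    {"offset":[0,0,-1],"dr":[0,0,0]},
    {"offset":[0,0,-1],"dr":[0,0,0]},
    {"offset":[0,0,-1],"dr":[0,0,0]},
    {"offset":[0,0,-1],"dr":[0,0,0]},
    {"offset":[0,0,0],"dr":[0,0,0]},
  ],
  fingers=0.7,
)

```text
t: 35.45
ee_pos: [443.4, 296.0, 99.6]
ee_rot: [0.612, 0.791, 0.001, 0.002]
force: [0.8, 0.7, 0.9]
grip_width: 64.6
```

```bash
cat > f.py <<'E'
from h import *
look('wrist',['block_small_center','nest_small_seat'],'w17.png')
for n,d in (('jar_center',4),('block_medium_center',4),('block_large_center',4),('block_small_center',4)):
    g=list(G[n]);G[n]=tuple(g[:-2]+[g[-2]+d,g[-1]+d])
look('top',list(G),'top1.png',.4);look('scene',['jar_center','cup_center','tape_center'],'scene1.png',.4)
a=cv2.imread('pics/top1.png');b=cv2.imread('pics/scene1.png');w=cv2.imread('pics/w17.png')
cv2.imwrite('pics/fin.png',np.vstack([cv2.resize(a[150:330,150:510],(720,360)),cv2.resize(np.hstack([b[200:330,200:460]]),(480,240))[:, :480] if 0 else np.hstack([cv2.resize(b[205:325,210:450],(480,240)),cv2.resize(w[150:350,220:420],(240,240))])]))
E
python3 f.py
```

```text
wrist block_small_center 0.91 [294.0, 194.0, 351.0, 268.0] [443.45, 296.51, 0.24] 0.97
wrist nest_small_seat 0.91 [279.0, 180.0, 368.0, 282.0] [442.65, 294.42, 0.28] 0.96
top block_small_center 0.78 [189.0, 270.0, 208.0, 284.0] [449.32, 289.65, -0.99] 0.62
top block_medium_center 0.57 [358.0, 171.0, 391.0, 196.0] [662.36, -129.07, -0.24] 0.95
top block_medium_center 0.54 [353.0, 267.0, 377.0, 291.0] [432.66, -92.57, -0.35] 0.7
top block_medium_center 0.45 [187.0, 161.0, 218.0, 186.0] [703.0, 281.4, 1.09] 0.76
top block_large_center 0.79 [251.0, 178.0, 292.0, 212.0] [639.87, 118.35, -0.27] 0.93
top jar_center 0.44 [361.0, 171.0, 392.0, 198.0] [662.24, -128.98, 0.23] 0.29
top nest_medium_seat 0.86 [354.0, 171.0, 395.0, 206.0] [660.27, -128.84, -0.25] 0.95
top nest_medium_seat 0.74 [359.0, 171.0, 390.0, 195.0] [670.35, -127.97, -0.58] 0.59
top nest_medium_seat 0.54 [251.0, 180.0, 291.0, 213.0] [644.28, 120.86, -0.27] 0.95
top nest_large_seat 0.87 [244.0, 176.0, 302.0, 218.0] [638.52, 117.61, -0.28] 0.98
top jar_ring_seat 0.85 [396.0, 244.0, 420.0, 271.0] [487.44, -202.33, 0.16] 0.92
top jar_ring_seat 0.81 [305.0, 301.0, 331.0, 326.0] [357.41, 11.0, 0.11] 0.97
top jar_ring_seat 0.72 [413.0, 194.0, 435.0, 221.0] [613.1, -251.14, 0.11] 0.97
top jar_ring_seat 0.7 [189.0, 160.0, 217.0, 187.0] [704.49, 285.17, 0.08] 0.76
top cup_center 0.88 [318.0, 202.0, 338.0, 220.0] [594.67, -11.99, 0.17] 0.85
top tape_center 0.97 [188.0, 161.0, 218.0, 188.0] [707.13, 283.57, 0.04] 0.94
top tape_center 0.63 [249.0, 176.0, 302.0, 219.0] [639.99, 118.75, -0.15] 0.4
scene jar_center 0.75 [304.0, 276.0, 315.0, 302.0] [438.01, -95.85, 0.05] 0.8
scene cup_center 0.67 [340.0, 245.0, 362.0, 265.0] [596.08, -9.6, -0.24] 0.8
scene tape_center 0.53 [313.0, 194.0, 332.0, 208.0] [704.59, 280.55, -0.02] 0.91
```

View pics/fin.png

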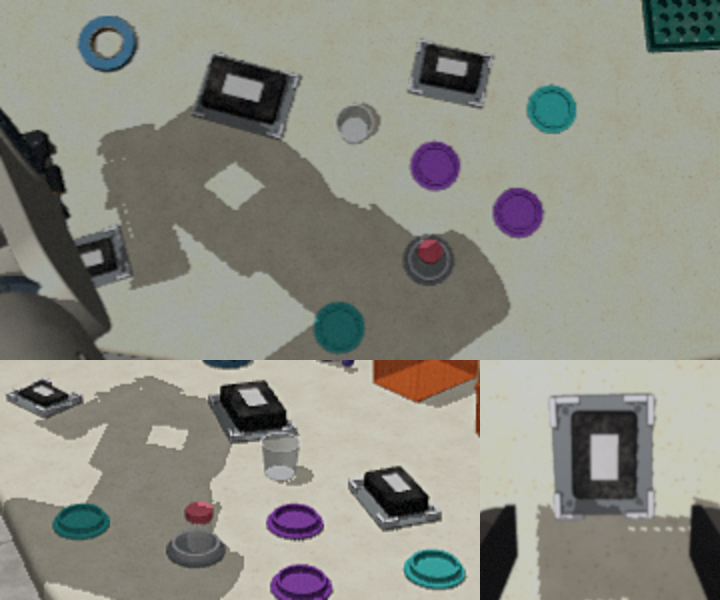

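All three blocks sit inside their corner angles, the jar stands upright in the grey ring, and the cup and tape have not moved. I'm handing in.

```bash
python3 -c "
from h import *
print(order.job_done())"
```

```text
the job is handed in; nothing more can be done
None
```

I put all three black blocks in the nests of their sizes and the jar in the grey ring, then handed the job in at about 36 s of the 120 s. No verdict is reported.

| Item | Last measured distance from holder centre | Limit |
|---|---|---|
| Small block | about 2 mm | 12 mm |
| Medium block | about 2–3 mm | 12 mm |
| Large block | about 1–2 mm | 12 mm |
| Jar | about 3 mm | 12 mm |

- **Blocks:** the block and nest directions agreed within about 0.04 rad, and the pictures showed each block flat inside its corner angles.
- **Jar and bystanders:** the jar stood upright in the ring. The cup and the tape were within a few mm of their first measured places. At hand-in the gripper was open and clear, about 100 mm above the small nest.

Some checks disagreed:
- **Reported TCP:** the real fingertips were about 25–28 mm shorter than the reported TCP. The first close on the jar went through empty air above the cap without moving it. I allowed for this in every later grasp and placing.
- **Last overhead look:** the arm half hid the small block and its nest there, so that fit was poor. I used the wrist camera for that block instead.
- **Jar right after release:** a wrist fit put it about 6 mm from the ring centre. The later scene view gave 3 mm. Both are inside the limit.

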